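Stack the bedside things for the night

TASK

Tidy the bedside top into two neat stacks: on the dark wooden board lay the power bank, on it the box of playing cards, and on top the earbud case, each flat, centred on what is beneath it and with its long side along the board's long side; on the round stone coaster stand the cream jar, with the small balm tin flat on its lid, again centred. Set things down rather than dropping them, and leave the perfume bottle, the mug and the clock standing where they are.

Things in the scene. Friction and masses are not known exactly. Their poses are not given: they have to be found in the camera images.
- board: Dark brown wooden board, a flat rectangle 120 (its x) x 84 (its y) x 10 mm thick, fixed to the table. Origin: centre of its underside on the table; z up; its top is 10 mm above.
- coaster: Round flat grey stone coaster, 96 mm across, 8 mm thick, fixed to the table. Origin: centre of its underside; its top is 8 mm above.
- power_bank: Power bank: black flat plastic slab, 105 (its x) x 66 (its y) x 22 mm high, about 210 g, lying flat, the largest of the three box-shaped things. Origin: centre of its underside; z up.
- card_box: Closed box of playing cards: flat cardboard-brown box with a pale blank label on top, 90 (its x) x 58 (its y) x 20 mm high, about 100 g, lying flat. Origin: centre of its underside; z up.
- earbud_case: Earbud charging case: small white plastic box with rounded edges and a flat top, 60 (its x) x 46 (its y) x 24 mm high, about 50 g. Origin: centre of its underside; z up.
- cream_jar: Cream jar: squat round white jar with a flat aluminium lid, 60 mm across at the lid (58 below), 34 mm high, about 160 g, upright. Origin: centre of its underside; z up.
- balm_tin: Lip-balm tin: small round flat metal tin with a brass lid, 43 mm across, 16 mm high, about 30 g, lying flat. Origin: centre of its underside; z up.
- perfume: Bystander: upright perfume bottle of greenish glass, 50 (x) x 32 (y) mm, 109 mm high with its brass cap. Loose; not to be disturbed. Origin: centre of its underside.
- mug: Bystander: blue ceramic mug, 76 mm across, 85 mm high, its handle reaching about 30 mm farther on its +y side. Loose; not to be disturbed. Origin: centre of its underside.
- clock: Bystander: grey bedside clock, a block 50 (x) x 80 (y) mm, 74 mm high, with a round pale dial on its -x face. Loose; not to be disturbed. Origin: centre of its underside.
There are look-alikes about, which are no part of the job. Leave any orange look-alike of the earbud_case alone.

How it is judged (in metres and radians):
At the end, for the whole second after the job is handed in: Board, power bank, card box, earbud case; coaster, cream jar, balm tin: each rests on the one before, centred within 14 mm, height within 4 mm, level within 0.1 rad, at rest; long sides of the three boxes within 0.21 rad of what they lie on (horizontal distance between power_bank and board below 0.014 m and z of power_bank in the frame of board between 0.006 and 0.014 m and angle between each of power_bank, card_box, earbud_case, cream_jar, balm_tin's own z axis and vertical below 0.1 rad and linear speed of each of power_bank, card_box, earbud_case, cream_jar, balm_tin below 0.02 m/s and angular speed of each of power_bank, card_box, earbud_case, cream_jar, balm_tin below 0.2 rad/s and angle between the x axis of power_bank and the x axis of board, either way round below 0.21 rad and horizontal distance between card_box and power_bank below 0.014 m and z of card_box in the frame of power_bank between 0.018 and 0.026 m and angle between the x axis of card_box and the x axis of power_bank, either way round below 0.21 rad and horizontal distance between earbud_case and card_box below 0.014 m and z of earbud_case in the frame of card_box between 0.016 and 0.024 m and angle between the x axis of earbud_case and the x axis of card_box, either way round below 0.21 rad and horizontal distance between cream_jar and coaster below 0.014 m and z of cream_jar in the frame of coaster between 0.004 and 0.012 m and horizontal distance between balm_tin and cream_jar below 0.014 m and z of balm_tin in the frame of cream_jar between 0.03 and 0.038 m); the robot touches nothing.
It fails at once if the perfume bottle is pushed more than 25 mm or knocked over (distance of perfume from where it was at the start of the episode above 0.025 m or angle between perfume's own z axis and vertical above 0.4 rad).
It fails at once if the mug is pushed more than 25 mm or knocked over (distance of mug from where it was at the start of the episode above 0.025 m or angle between mug's own z axis and vertical above 0.4 rad).
It fails at once if the clock is pushed more than 25 mm or knocked over (distance of clock from where it was at the start of the episode above 0.025 m or angle between clock's own z axis and vertical above 0.4 rad).
It fails at once if one of the five things is dropped or thrown (moves faster than 0.7 m/s while not held) ((contact force between power_bank and the fingers below 0.05 N and linear speed of power_bank above 0.7 m/s) or (contact force between card_box and the fingers below 0.05 N and linear speed of card_box above 0.7 m/s) or (contact force between earbud_case and the fingers below 0.05 N and linear speed of earbud_case above 0.7 m/s) or (contact force between cream_jar and the fingers below 0.05 N and linear speed of cream_jar above 0.7 m/s) or (contact force between balm_tin and the fingers below 0.05 N and linear speed of balm_tin above 0.7 m/s)).
It also fails if it takes over 144 s, if anything falls off the work surface, if the arm or the gripper's body presses on something with over 40 N, if the wrist force passes 120 N, or if a joint passes its speed limit or range.

ROBOT

A 6-joint arm with a two-finger parallel gripper is mounted at the origin on the work surface. World frame = base frame: x ahead of the robot, y to its left, z up, the work surface at z = 0. Lengths are in mm, angles in rad, forces in N, time in s.
With the tool pointing down it reaches from about 250 to 775 mm from the base axis. Payload 4 kg.
Tool frame: the origin (TCP) lies at the very end of the fingers, on their centre line; the grasp point (between the pads) lies 19 mm behind it (r.grasp_offset is the distance from the TCP to the grasp point, in mm); z points along the fingers, y is the direction in which the jaws open and shut (so a half turn about z gives the same grasp; the last joint's range is limited). The gripper opens to 85 mm and grips with 20 to 120 N. Pads are 22 mm wide; open, the fingers measure 114 mm over their backs; the gripper's body (76 mm by 85 mm) begins 54 mm behind the grasp point. The pads swing forward as they close: fully open they stand 13 mm farther back than shut.
Start: joints at [-1.358, 0.087, 1.371, -0, 1.684, -0.103], TCP at [170.814, -522.819, 231.341] pointing down, gripper open.
Joint ranges: [-3.1, 3.1], [-0.76, 2.03], [0.27, 2.55], [-1.08, 4.22], [0.17, 2.65], [-2.57, 2.57]. Speed limits (rad/s): [2.79, 2.79, 3.14, 3.14, 3.14, 3.14].

INTERFACE

Orientations are given as a unit quaternion [w, x, y, z].
In Python, from station import r gives the robot as it stands.
- The arm moves only by the tool servo_tool, never from a script. Its arguments are lists of equal length, an entry for each row: "translation": the shift along the tool's x, y, z in m, a list of three; "twist": the turn, a rotation vector about the tool's x, y, z in rad, a list of three; "fingers": the opening, from 0 (shut) to 1 (fully open). A call has 1 to 8 rows; each row shifts and turns the commanded pose from where the row before left it, along the tool's axes as they then stand; what a row does not reach is not made up. A row lasts 1/8 s, in which the tool goes at most 62.5 mm and 10.7 degrees, less where a joint would pass 70% of its speed; a pose out of reach is approached as far as the arm can. A call with a gripper value outside its range is refused whole. The fingers move at their own pace and stop on an object; "squeeze" is the grip in N (left out, the last holds). Time passes only in rows, so rows that do not move let the fingers close. It gives the time, the measured TCP pose, the force and the opening at its end, in the units of the state.
- r.read_state(): the state, without advancing time (a new reading comes with each control period).
- r.camera(name): name is "scene" or "side" or "wrist"; returns (picture, depth): 384x512x3 uint8, red, green, blue; 384x512 float32, mm along the optical axis (not along the pixel's ray), 0 where there is no reading.
- r.camera_model(name): a dict with "K" (3x3 intrinsics, pixels), "eye" and "attitude" of the camera in the world. Camera axes: x right, y down, z forward; pixel columns grow to the right and rows downward; lengths in mm; the calibration is good to about 2 mm. A picture is of the moment at which its call begins: read the wrist's pose just before it. camera_model takes no time and is no camera call; for the wrist camera it gives the pose at the moment of the call.
- r.hand_in(): hands the job in, once; it reports no verdict.
Trained networks look in the newest picture that a camera, given by its name, has taken for a name from the list of things; names that differ only in an ending like _2 or _b are one class to them, and where a whole thing is asked for, a point or a joint stands for the part that bears it (a point fixed in the world has none). Each returns a list of dicts, best first, with "confidence" (0 to 1); they miss things now and then, are a little off and sometimes report something else, mostly with a low value. They report only what shows in the picture. A call takes as long as a camera call. They do not tell look-alikes from the thing itself.
- r.search_frame(camera, name): "location" ([x, y, z] in mm, in world coordinates, good to about 4 mm: the middle of the surface that is visible of it).
- r.outline_of(camera, name): "region" (384x512 bool, what is visible of it).
The state is a dict: "clock": time; "qpos": joint angles; "dq": joint speeds; "joint_torque": joint torques, N m; "position": TCP position; "orientation": TCP orientation; "ft_force": force on the tool from outside, world axes, zero at the start; "torque": the same for the moment, N m; "gripper_width": finger opening in mm.
Only numpy, scipy, OpenCV 4.12 (cv2) and the standard library are available. Lean on these libraries where they do the work, as an engineer would, in place of code of your own. Each camera call takes 0.05 s, during which the arm holds its last target.

## Working session

There is one attempt and no reset: what is moved stays moved. The work goes in short steps, Python scripts to look and compute and a tool call to move; the robot and the scene stay as the last step left them, time stands still between calls to the robot, and variables do not carry over. Pictures are saved under pics/ and viewed, and the job is handed in when it is done.

Besides the shell and the picture viewer there is one more tool, called after "Call:" as a command line: name --argument value ..., lists and objects as JSON in quotes. servo_tool: Moves the arm, as the interface text tells. Its arguments: {"type":"object","properties":{"translation":{"type":"array","items":{"type":"array","items":{"type":"number"}}},"twist":{"type":"array","items":{"type":"array","items":{"type":"number"}}},"fingers":{"type":"array","items":{"type":"number"}},"squeeze":{"type":"number"}},"required":["translation","twist","fingers"]}

```bash
ls; mkdir -p pics; cat > h.py <<'E'
from station import r
import numpy as np, cv2, json
def snap(n,f):
    m=r.camera_model(n); p,d=r.camera(n)
    cv2.imwrite(f'pics/{f}.png',p[:,:,::-1]); np.savez(f'pics/{f}.npz',p=p,d=d,K=m['K'],eye=m['eye'],att=m['attitude'])
    return p,d,m
E
python3 - <<'E'
from h import *
print(r.read_state())
for n in ('scene','side','wrist'):
    p,d,m=snap(n,n+'0'); print(n,m)
E
```

```text
pics
{'clock': 0.0, 'qpos': array([-1.35809770e+00,  8.79941097e-02,  1.37229468e+00, -2.44255453e-05,
        1.68362332e+00, -1.03086173e-01]), 'dq': array([ 0.00117887, -0.00120046, -0.00024584, -0.00117528,  0.00072765,
       -0.00071114]), 'joint_torque': array([ 2.42223119e-03, -3.51863945e+01, -3.13267171e+01,  1.66235241e-04,
        1.09704872e-02, -3.67024981e-06]), 'position': array([ 170.69517923, -522.29845655,  230.09726457]), 'orientation': array([-1.15732368e-03,  9.87560419e-01,  1.57235727e-01, -7.56470888e-05]), 'ft_force': array([ 0.18144797, -0.23526849,  0.57928204]), 'torque': array([-0.04182964, -0.01685138, -0.02889373]), 'gripper_width': 85.29109289991231}
scene {'K': array([[367.60539954,   0.        , 256.40425714],
       [  0.        , 367.60539954, 193.21264838],
       [  0.        ,   0.        ,   1.        ]]), 'eye': array([1395.00871004,  465.63481555,  759.53080371]), 'attitude': array([-0.22463519,  0.45715569,  0.77044806, -0.38335036])}
side {'K': array([[349.71568265,   0.        , 259.32308205],
       [  0.        , 349.71568265, 193.79255554],
       [  0.        ,   0.        ,   1.        ]]), 'eye': array([ 411.63593339, -675.05496863,  890.30508547]), 'attitude': array([-0.33390027,  0.93930636, -0.07186435,  0.03239887])}
wrist {'K': array([[333.4329947 ,   0.        , 257.13332831],
       [  0.        , 333.4329947 , 188.87411847],
       [  0.        ,   0.        ,   1.        ]]), 'eye': array([ 236.30375384, -500.20259313,  372.37019311]), 'attitude': array([ 0.10903634,  0.80192295, -0.58190807, -0.08008527])}
```

View pics/scene0.png

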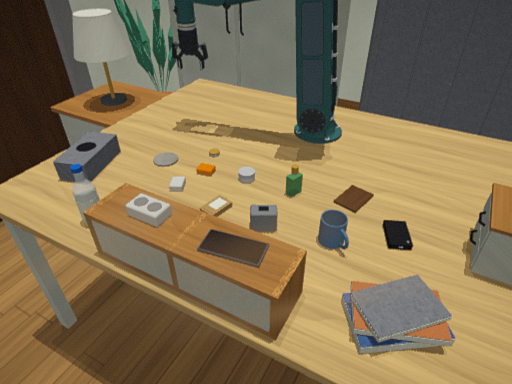

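View pics/side0.png

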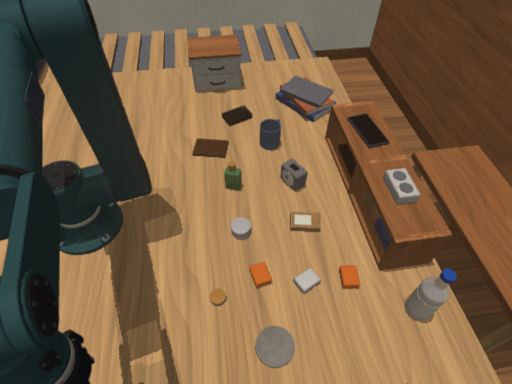

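View pics/wrist0.png

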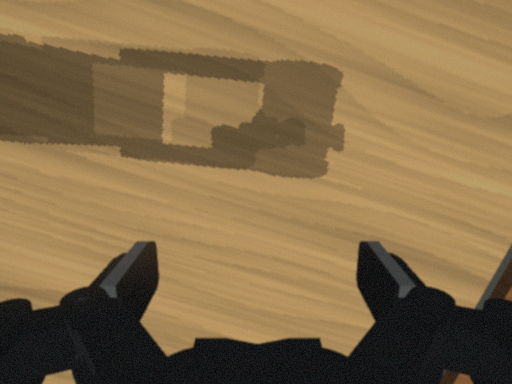

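The candidates are clear. In the side view the white case is at (307,280), with orange look-alikes at (261,274) and (349,276). The card box is at (305,222), power bank (237,116), board (211,148), jar (241,228), tin (218,297) and coaster (274,346). The black slab on the shelf at (368,130) is not the power bank, because it isn't on the table. Next I'll measure from depth in both views.

```bash
cat >> h.py <<'E'
from scipy.spatial.transform import Rotation as R
def cloud(f):
    z=np.load(f'pics/{f}.npz'); K=z['K'];d=z['d']
    q=z['att']; M=R.from_quat([q[1],q[2],q[3],q[0]]).as_matrix()
    v,u=np.mgrid[:384,:512]
    X=np.stack([(u-K[0,2])/K[0,0]*d,(v-K[1,2])/K[1,1]*d,d],-1)@M.T+z['eye']
    X[d<=0]=np.nan
    return z['p'],X
def rect(P):
    (c,s,a)=cv2.minAreaRect(P.astype(np.float32).reshape(-1,1,2))
    if s[0]<s[1]: a+=90; s=s[::-1]
    return np.round(c,1),np.round(s,1),round((a+90)%180-90,1)
E
python3 - <<'E'
from h import *
names=['board','coaster','power_bank','card_box','earbud_case','cream_jar','balm_tin','perfume','mug','clock']
for cam in('scene','side'):
    p,X=cloud(cam+'0')
    r.camera(cam)
    print(cam)
    for n in names:
        for o in r.outline_of(cam,n)[:3]:
            m=o['region']&np.isfinite(X[...,0])
            if m.sum()<8: continue
            Q=X[m]; zt=np.percentile(Q[:,2],90)
            T=Q[np.abs(Q[:,2]-zt)<5]
            v,u=np.nonzero(m)
            print(n,round(o['confidence'],2),'px',int(u.mean()),int(v.mean()),m.sum(),'zt %.1f zmed top %.1f zmin %.1f'%(zt,np.median(T[:,2]),np.percentile(Q[:,2],3)),*rect(T[:,:2]), T[:,:2].mean(0).round(1),p[m].mean(0).astype(int))
print(r.read_state()['clock'])
E
```

```text
scene
board 0.77 px 353 198 623 zt 10.2 zmed top 8.4 zmin 1.4 [395.5 281.9] [124.1  84.3] -12.8 [398.9 282.6] [100  69  39]
coaster 0.87 px 165 159 288 zt 7.5 zmed top 5.6 zmin -0.6 [ 501.2 -433. ] [96.4 92.3] 37.8 [ 502.9 -430.9] [147 141 127]
power_bank 0.65 px 216 206 413 zt 19.8 zmed top 18.1 zmin -0.6 [657.5 -92.8] [89.5 61.5] -14.2 [659.2 -91.5] [174 151 111]
card_box 0.65 px 216 206 399 zt 19.8 zmed top 18.1 zmin 0.5 [657.9 -91.4] [89.6 58.7] -14.2 [659.3 -90.5] [173 151 112]
earbud_case 0.68 px 205 169 198 zt 22.6 zmed top 21.5 zmin -0.9 [ 494.3 -245.3] [59.6 49.2] -76.6 [ 496.7 -244. ] [183 108  15]
earbud_case 0.67 px 177 183 211 zt 22.9 zmed top 21.4 zmin -1.9 [ 617. -280.] [61.7 46.3] 25.6 [ 618.3 -279.2] [175 172 159]
cream_jar 0.81 px 246 174 256 zt 33.0 zmed top 31.7 zmin -1.7 [461.2 -91.4] [58.1 57.1] -37.1 [462.6 -91. ] [154 152 145]
cream_jar 0.38 px 263 218 686 zt 69.7 zmed top 68.4 zmin 5.2 [659.7  80.3] [75.8 45.3] -61.7 [661.6  82.2] [96 94 90]
balm_tin 0.61 px 214 152 80 zt 15.5 zmed top 13.9 zmin -0.6 [ 375.1 -288.8] [39.6 36.7] -54.5 [ 375.7 -288.5] [156 128 
[... 1434 characters left out ...]
]
balm_tin 0.46 px 217 295 200 zt 18.4 zmed top 16.2 zmin 12.3 [ 371.9 -294.3] [41.8 36.4] 85.5 [ 372.5 -294.6] [163 119  62]
balm_tin 0.46 px 293 174 625 zt 71.7 zmed top 70.2 zmin 0.8 [655.   75.8] [78.3 49.1] -63.0 [654.9  75.2] [93 84 75]
perfume 0.69 px 232 176 415 zt 101.5 zmed top 101.6 zmin 2.6 [455.8  79.5] [19.2  6.2] 0.2 [455.9  79.2] [82 82 50]
mug 0.97 px 269 133 587 zt 81.6 zmed top 82.0 zmin 4.6 [611.3 276. ] [73.7 71. ] 80.5 [611.3 275.5] [57 57 60]
mug 0.69 px 293 174 593 zt 72.0 zmed top 70.3 zmin 9.3 [655.   75.8] [78.3 49.1] -63.0 [654.9  75.8] [91 82 75]
clock 0.57 px 294 174 570 zt 72.0 zmed top 70.3 zmin 8.4 [654.8  76.2] [78.  48.5] -66.1 [655.1  75.6] [91 83 75]
1.25
```

```bash
cat >> h.py <<'E'
def tool():
    s=r.read_state(); q=s['orientation']
    return s,R.from_quat([q[1],q[2],q[3],q[0]])
def down(yaw): # tool down, x axis at yaw (deg)
    a=np.radians(yaw)/2
    return R.from_quat([np.cos(a),np.sin(a),0,0])
def plan(wps,start=None,step=.06,ang=.17):
    """wps: list of (x,y,z,yawdeg) mm; prints rows"""
    s,Rc=tool(); p=s['position'].copy()
    if start is not None: p=np.array(start[:3],float); Rc=down(start[3])
    T=[];W=[]
    for w in wps:
        t=np.array(w[:3],float); Rt=down(w[3])
        Rt2=down(w[3]+180) 
        rel=(Rc.inv()*Rt).as_rotvec()
        if (rel**2).sum()>9.5: pass
        n=max(1,int(np.ceil(np.linalg.norm(t-p)/1000/step-1e-6)),int(np.ceil(np.linalg.norm(rel)/ang-1e-6)))
        for i in range(n):
            tr=np.round(Rc.inv().apply((t-p)/(n-i))/1000,3)
            rv=np.round((Rc.inv()*Rt).as_rotvec()/(n-i),3)
            rv[:2]=np.where(np.abs(rv[:2])<.004,0,rv[:2])
            T.append((tr+0.).tolist());W.append((rv+0.).tolist())
            p=p+Rc.apply(tr*1000); Rc=Rc*R.from_rotvec(rv)
        
    for i in range(0,len(T),8):
        print('T',json.dumps(T[i:i+8]).replace(' ',''));print('W',json.dumps(W[i:i+8]).replace(' ',''),len(T[i:i+8]))
    print('end',p.round(1))
E
python3 - <<'E'
from h import *
s,q=tool(); print(q.as_matrix().round(3))
z=np.load('pics/wrist0.npz');a=z['att'];print(R.from_quat([*a[1:],a[0]]).as_matrix().round(3))
plan([(400,-120,200,18)])
E
```

```text
[[ 0.951  0.311  0.   ]
 [ 0.311 -0.951 -0.   ]
 [-0.     0.    -1.   ]]
[[ 0.31  -0.916 -0.255]
 [-0.951 -0.299 -0.082]
 [-0.002  0.268 -0.963]]
T [[0.043,-0.039,0.004],[0.043,-0.039,0.004],[0.043,-0.039,0.004],[0.043,-0.039,0.004],[0.043,-0.039,0.004],[0.043,-0.039,0.004],[0.042,-0.039,0.004],[0.043,-0.039,0.003]]
W [[0.0,0.0,0.0],[0.0,0.0,0.0],[0.0,0.0,0.0],[0.0,0.0,0.0],[0.0,0.0,0.0],[0.0,0.0,0.001],[0.0,0.0,0.0],[0.0,0.0,0.001]] 8
end [ 400.1 -119.8  200.3]
```

```bash
python3 -c "
import cv2
p=cv2.imread('pics/side0.png')[200:330,180:380]; cv2.imwrite('pics/crop0.png',cv2.resize(p,None,fx=4,fy=4,interpolation=2))"
```

```text
(no output)
```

View pics/crop0.png

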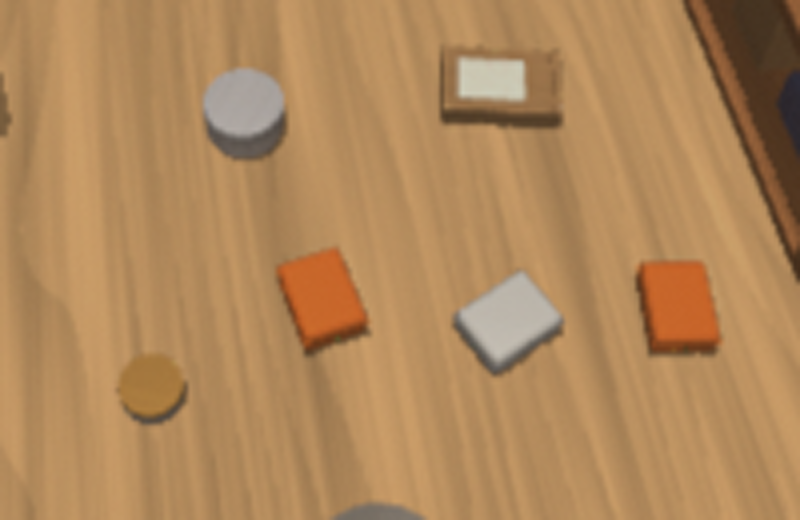

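The crop shows the white earbud case at crop (508,318), with the orange look-alikes at (322,298) and (680,305). The jar is at (245,110), the tin at (150,387) and the card box at (500,85). I'll start with the jar.

Call:
servo_tool --translation '[[0.043, -0.039, 0.004], [0.043, -0.039, 0.004], [0.043, -0.039, 0.004], [0.043, -0.039, 0.004], [0.043, -0.039, 0.004], [0.043, -0.039, 0.004], [0.043, -0.039, 0.004], [0.043, -0.039, 0.004]]' --twist '[[0, 0, 0], [0, 0, 0], [0, 0, 0], [0, 0, 0], [0, 0, 0], [0, 0, 0], [0, 0, 0], [0, 0, 0]]' --fingers '[1, 1, 1, 1, 1, 1, 1, 1]' --squeeze 40

```text
clock: 2.25
position: [401.6, -117.7, 199.6]
orientation: [0.001, 0.988, 0.157, 0.001]
ft_force: [0.7, -0.6, 0.1]
gripper_width: 85.4
```

Call:
servo_tool --translation '[[0, 0, 0], [0, 0, 0]]' --twist '[[0, 0, 0], [0, 0, 0]]' --fingers '[1, 1]'

```text
clock: 2.5
position: [400.8, -119.5, 199.4]
orientation: [0.0, 0.987, 0.158, -0.0]
ft_force: [-0.4, -1.8, -0.8]
gripper_width: 85.6
```

```bash
cat >> h.py <<'E'
def look(name,f,zr=None):
    snap('wrist',f); p,X=cloud(f)
    for o in r.outline_of('wrist',name)[:2]:
        m=o['region']&np.isfinite(X[...,0])
        if m.sum()<8: continue
        Q=X[m]; zt=np.percentile(Q[:,2],80); T=Q[np.abs(Q[:,2]-zt)<4]
        print(name,round(o['confidence'],2),m.sum(),'top %.1f'%np.median(T[:,2]),*rect(T[:,:2]),'mean',T[:,:2].mean(0).round(1),'col',p[m].mean(0).astype(int))
E
python3 - <<'E'
from h import *
print(r.read_state()['position'])
look('cream_jar','w1'); look('balm_tin','w1b')
E
```

```text
[ 400.80273664 -119.54107811  199.37739532]
cream_jar 0.8 3567 top 33.4 [460.  -92.3] [58.9 58.3] -5.4 mean [460.2 -92.3] col [127 126 123]
balm_tin 0.97 1322 top 15.5 [ 375.7 -290.8] [42.5 38.5] 82.5 mean [ 375.6 -289.9] col [144 111  57]
```

View pics/w1.png

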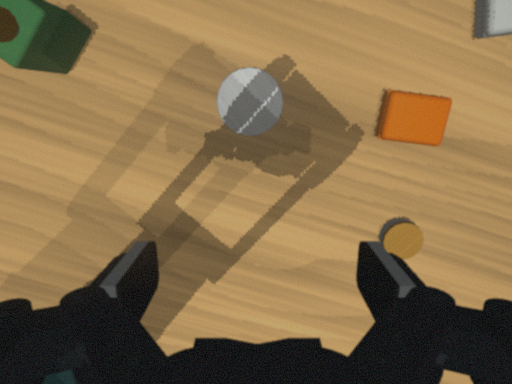

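Three views agree on the jar: (460,-93), top about 34 mm. The wrist picture shows it at (250,101), with the tin at (403,240). Now I'll reach for the jar.

```bash
python3 - <<'E'
from h import *
plan([(460,-93,110,18),(460,-93,6,18)])
E
```

```text
T [[0.033,-0.004,0.045],[0.032,-0.004,0.044],[0.0,0.0,0.052],[0.0,0.0,0.052]]
W [[0.0,0.0,-0.001],[0.0,0.0,0.0],[0.0,0.0,0.0],[0.0,0.0,0.0]] 4
end [459.9 -93.1   6.5]
```

Call:
servo_tool --translation '[[0.033, -0.004, 0.045], [0.032, -0.004, 0.044], [0, 0, 0.03], [0, 0, 0.03], [0, 0, 0.03], [0, 0, 0.014], [0, 0, 0], [0, 0, 0]]' --twist '[[0, 0, 0], [0, 0, 0], [0, 0, 0], [0, 0, 0], [0, 0, 0], [0, 0, 0], [0, 0, 0], [0, 0, 0]]' --fingers '[1, 1, 1, 1, 1, 1, 1, 1]'

```text
clock: 3.7
position: [461.3, -92.4, 7.7]
orientation: [0.001, 0.988, 0.157, 0.001]
ft_force: [0.9, -0.9, 0.0]
gripper_width: 85.3
```

```bash
python3 - <<'E'
from h import *
snap('wrist','w2');print(r.read_state()['position'])
E
```

```text
[461.42862786 -92.2639813    7.84786173]
```

View pics/w2.png

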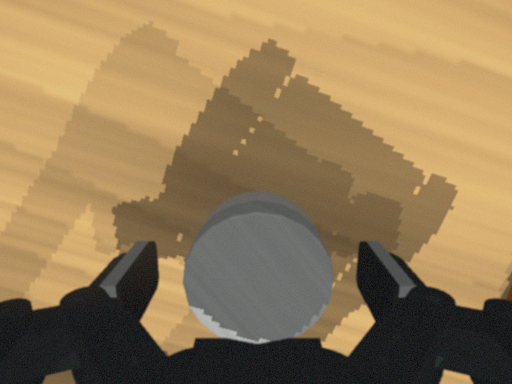

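The jar, centred at (258,275), sits midway between the fingers. Closing on it.

Call:
servo_tool --translation '[[0, 0, 0], [0, 0, 0], [0, 0, 0], [0, 0, 0], [0, 0, 0], [0, 0, 0]]' --twist '[[0, 0, 0], [0, 0, 0], [0, 0, 0], [0, 0, 0], [0, 0, 0], [0, 0, 0]]' --fingers '[0, 0, 0, 0, 0, 0]' --squeeze 40

```text
clock: 4.5
position: [461.2, -91.9, 7.6]
orientation: [0.001, 0.988, 0.157, 0.001]
ft_force: [-1.0, -0.0, 6.1]
gripper_width: 58.7
```

Call:
servo_tool --translation '[[0, 0, -0.02], [0, 0, -0.05], [0, 0, -0.05]]' --twist '[[0, 0, 0], [0, 0, 0], [0, 0, 0]]' --fingers '[0, 0, 0]'

```text
clock: 4.88
position: [459.3, -91.2, 126.4]
orientation: [-0.001, 0.988, 0.157, -0.001]
ft_force: [0.5, -0.9, -1.9]
gripper_width: 58.8
```

```bash
python3 - <<'E'
from h import *
snap('wrist','w3');print(r.read_state()['position'])
look('cream_jar','w3')
plan([(430,-400,130,18)])
E
```

```text
[463.6481926  -92.59120718 134.9383612 ]
cream_jar 0.78 17530 top 160.8 [462.8 -91.9] [58.9 58.3] -72.2 mean [464.3 -91.3] col [102 103 101]
T [[-0.021,0.047,0.0],[-0.021,0.047,0.0],[-0.021,0.047,0.0],[-0.021,0.047,0.0],[-0.021,0.047,0.0],[-0.021,0.048,0.0]]
W [[0.0,0.0,0.0],[0.0,0.0,0.0],[0.0,0.0,0.0],[0.0,0.0,0.001],[0.0,0.0,0.0],[0.004,-0.006,0.001]] 6
end [ 430.3 -400.3  130. ]
```

View pics/w3.png

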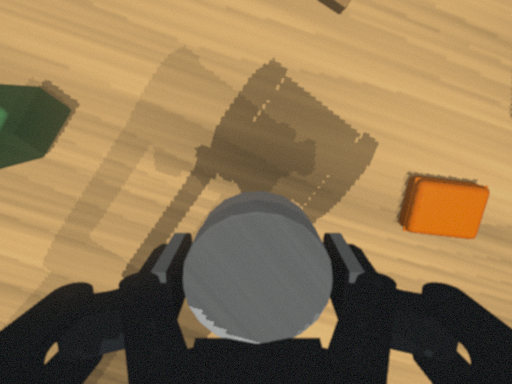

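Call:
servo_tool --translation '[[-0.021, 0.047, 0], [-0.021, 0.047, 0], [-0.021, 0.047, 0], [-0.021, 0.047, 0], [-0.021, 0.047, 0], [-0.021, 0.047, 0], [0, 0, 0], [0, 0, 0]]' --twist '[[0, 0, 0], [0, 0, 0], [0, 0, 0], [0, 0, 0], [0, 0, 0], [0, 0, 0], [0, 0, 0], [0, 0, 0]]' --fingers '[0, 0, 0, 0, 0, 0, 0, 0]'

```text
clock: 6.02
position: [427.2, -397.6, 124.0]
orientation: [-0.002, 0.988, 0.157, -0.001]
ft_force: [0.1, 0.3, -2.0]
gripper_width: 58.7
```

```bash
python3 - <<'E'
from h import *
print(r.read_state()['position'])
look('coaster','w4')
plan([(501,-434,60,18)])
E
```

```text
[ 427.2104391  -397.57443435  123.96437855]
coaster 0.55 12992 top 7.5 [ 499.7 -433.5] [95.1 94.8] 62.6 mean [ 501.3 -432.7] col [127 122 111]
T [[0.029,0.029,0.032],[0.029,0.029,0.033]]
W [[0.0,0.0,0.001],[0.0,0.0,0.002]] 2
end [ 501.  -434.1   59.9]
```

View pics/w4.png

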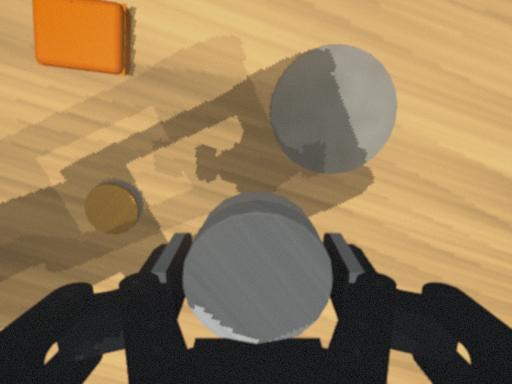

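Coaster at (500,-433.7), top 7.5 to 8 mm, fully visible at pixel (333,108).

Call:
servo_tool --translation '[[0.029, 0.029, 0.032], [0.028, 0.029, 0.032], [0, 0, 0.018], [0, 0, 0.014], [0, 0, 0], [0, 0, 0]]' --twist '[[0, 0, 0], [0, 0, 0], [0, 0, 0], [0, 0, 0], [0, 0, 0], [0, 0, 0]]' --fingers '[0, 0, 0, 0, 0, 0]'

```text
clock: 6.88
position: [500.4, -436.6, 32.2]
orientation: [0.001, 0.988, 0.157, 0.001]
ft_force: [-0.0, 0.4, -1.1]
gripper_width: 58.7
```

Call:
servo_tool --translation '[[0.001, -0.002, 0.01], [0, 0, 0.004], [0, 0, 0.001], [0, 0, 0]]' --twist '[[0, 0, 0], [0, 0, 0], [0, 0, 0], [0, 0, 0]]' --fingers '[0, 0, 0, 0]'

```text
clock: 7.38
position: [500.6, -434.1, 15.7]
orientation: [0.0, 0.988, 0.157, 0.0]
ft_force: [-0.1, 1.3, 0.9]
gripper_width: 58.6
```

Call:
servo_tool --translation '[[0, 0, 0.001], [0, 0, 0], [0, 0, 0], [0, 0, 0], [0, 0, 0], [0, 0, -0.03], [0, 0, -0.05], [-0.04, 0, -0.05]]' --twist '[[0, 0, 0], [0, 0, 0], [0, 0, 0], [0, 0, 0], [0, 0, 0], [0, 0, 0], [0, 0, 0], [0, 0, 0]]' --fingers '[0, 0, 1, 1, 1, 1, 1, 1]'

```text
clock: 8.38
position: [464.8, -445.3, 143.9]
orientation: [-0.0, 0.987, 0.159, 0.0]
ft_force: [-0.6, -0.9, -0.4]
gripper_width: 85.1
```

```bash
python3 - <<'E'
from h import *
look('cream_jar','w5');look('coaster','w5b')
print(r.read_state()['position'])
plan([(375.5,-290.5,110,18),(375.5,-290.5,4,18)])
E
```

```text
cream_jar 0.64 5127 top 41.4 [ 499.  -433.9] [58.9 58.6] 64.8 mean [ 499.9 -433.7] col [108 109 106]
cream_jar 0.48 5415 top 7.4 [ 499.6 -433.5] [95.  94.7] -74.0 mean [ 506.7 -430.6] col [92 87 78]
coaster 0.68 5003 top 7.5 [ 500.1 -433. ] [95.1 93.8] -72.3 mean [ 506.6 -430.9] col [91 86 77]
[ 463.55198716 -447.11771698  144.99862904]
T [[-0.009,-0.044,0.009],[-0.009,-0.044,0.008],[-0.009,-0.044,0.009],[-0.008,-0.044,0.008],[0.0,0.0,0.053],[-0.001,-0.001,0.053]]
W [[0.0,0.0,0.0],[0.0,0.0,0.0],[0.0,0.0,0.0],[0.0,0.0,0.0],[0.0,0.0,0.0],[0.0,0.0,0.0]] 6
end [ 374.9 -290.3    4.3]
```

View pics/w5.png

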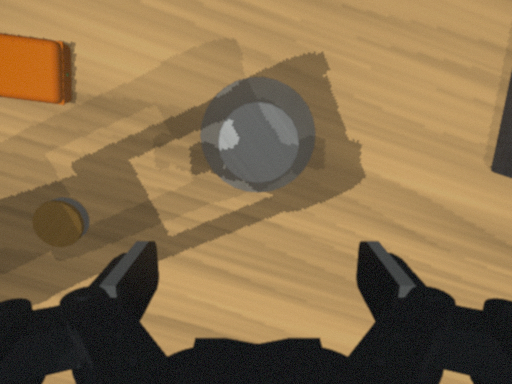

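The jar is centred on the coaster to within about 1 mm (pixel (260,138), top at 41.4 mm). Next is the tin.

Call:
servo_tool --translation '[[-0.009, -0.044, 0.009], [-0.009, -0.044, 0.009], [-0.009, -0.044, 0.009], [-0.009, -0.044, 0.009], [0, 0, 0.04], [0, 0, 0.04], [0, 0, 0.01], [0, 0, 0]]' --twist '[[0, 0, 0], [0, 0, 0], [0, 0, 0], [0, 0, 0], [0, 0, 0], [0, 0, 0], [0, 0, 0], [0, 0, 0]]' --fingers '[1, 1, 1, 1, 1, 1, 1, 1]'

```text
clock: 9.57
position: [374.1, -289.3, 15.9]
orientation: [-0.001, 0.988, 0.157, -0.001]
ft_force: [0.3, 0.2, 0.6]
gripper_width: 85.3
```

```bash
python3 - <<'E'
from h import *
s=r.read_state();print(s['position'])
look('balm_tin','w6')
plan([(375.5,-290.5,4,18)])
E
```

```text
[ 374.1290393  -289.26044946   15.93628232]
balm_tin 0.85 6412 top 15.5 [ 374.  -290.9] [42.4 42.3] -12.4 mean [ 374.9 -290.5] col [107  84  46]
T [[0.0,0.0,0.014]]
W [[0.0,0.0,0.002]] 1
end [ 375.5 -290.8    4.2]
```

View pics/w6.png

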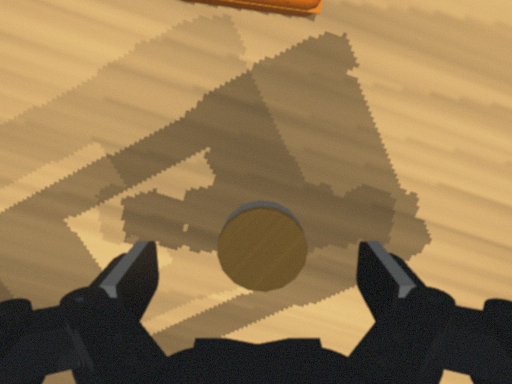

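The tin, at (262,247), is between the jaws.

Call:
servo_tool --translation '[[0, 0, 0.012], [0, 0, 0], [0, 0, 0], [0, 0, 0], [0, 0, 0], [0, 0, 0], [0, 0, 0], [0, 0, 0]]' --twist '[[0, 0, 0], [0, 0, 0], [0, 0, 0], [0, 0, 0], [0, 0, 0], [0, 0, 0], [0, 0, 0], [0, 0, 0]]' --fingers '[1, 1, 0, 0, 0, 0, 0, 0]' --squeeze 30

```text
clock: 10.68
position: [374.9, -290.4, 5.7]
orientation: [0.001, 0.988, 0.157, 0.0]
ft_force: [-0.3, 0.3, 5.3]
gripper_width: 41.3
```

Call:
servo_tool --translation '[[0, 0, -0.02], [0, 0, -0.05], [0, 0, -0.05], [0, 0, 0]]' --twist '[[0, 0, 0], [0, 0, 0], [0, 0, 0], [0, 0, 0]]' --fingers '[0, 0, 0, 0]'

```text
clock: 11.18
position: [376.7, -292.0, 129.6]
orientation: [0.004, 0.988, 0.157, 0.003]
ft_force: [0.6, -0.7, -0.8]
gripper_width: 41.1
```

```bash
python3 - <<'E'
from h import *
s=r.read_state();print(s['position'])
look('balm_tin','w7')
plan([(500,-434,100,18),(500,-434,65,18)])
E
```

```text
[ 376.65547737 -292.02811232  129.61319346]
T [[0.019,0.044,0.006],[0.019,0.044,0.006],[0.018,0.044,0.006],[0.019,0.044,0.007],[0.0,0.0,0.035]]
W [[0.0,0.0,0.0],[0.0,0.0,0.001],[0.0,0.0,0.0],[0.0,0.0,0.001],[0.0,0.0,0.0]] 5
end [ 500.2 -433.9   64.7]
```

View pics/w7.png

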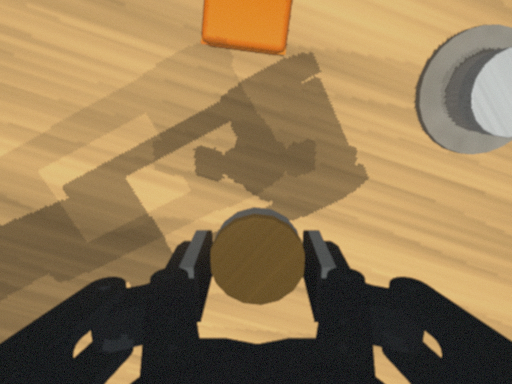

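Call:
servo_tool --translation '[[0.019, 0.044, 0.006], [0.019, 0.044, 0.006], [0.018, 0.044, 0.006], [0.019, 0.044, 0.006], [0, 0, 0.02], [0, 0, 0.018], [0, 0, 0], [0, 0, 0]]' --twist '[[0, 0, 0], [0, 0, 0], [0, 0, 0], [0, 0, 0], [0, 0, 0], [0, 0, 0], [0, 0, 0], [0, 0, 0]]' --fingers '[0, 0, 0, 0, 0, 0, 0, 0]'

```text
clock: 12.28
position: [500.2, -433.4, 63.7]
orientation: [0.0, 0.988, 0.157, 0.0]
ft_force: [1.3, -0.3, 0.4]
gripper_width: 41.1
```

```bash
python3 - <<'E'
from h import *
snap('wrist','w8')
s=r.read_state();print(s['position'],s['ft_force'])
plan([(500,-434,48,18)])
E
```

```text
[ 500.55746273 -433.8704711    64.48029269] [ 0.33382185  1.03556199 -1.42297544]
T [[-0.001,0.0,0.016]]
W [[0.0,0.0,0.002]] 1
end [ 499.6 -434.2   48.5]
```

View pics/w8.png

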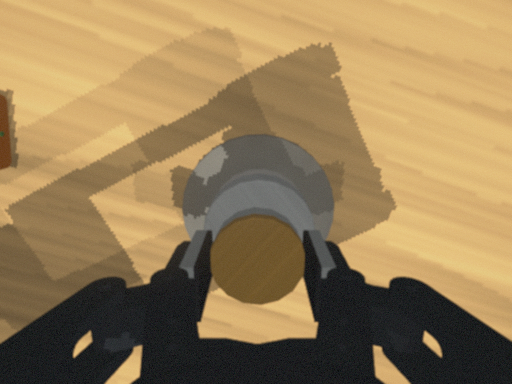

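Call:
servo_tool --translation '[[0, 0, 0.012], [0, 0, 0.004], [0, 0, 0], [0, 0, 0]]' --twist '[[0, 0, 0], [0, 0, 0], [0, 0, 0], [0, 0, 0]]' --fingers '[0, 0, 0, 0]'

```text
clock: 12.82
position: [500.3, -433.8, 47.8]
orientation: [-0.0, 0.988, 0.157, -0.0]
ft_force: [-2.0, 2.1, 4.6]
gripper_width: 41.5
```

Contact is felt (about 5 N up). Releasing and retreating.

Call:
servo_tool --translation '[[0, 0, 0], [0, 0, 0], [0, 0, 0], [0, 0, 0], [0, 0, -0.03], [0, 0, -0.05], [-0.04, 0, -0.03], [0, 0, 0]]' --twist '[[0, 0, 0], [0, 0, 0], [0, 0, 0], [0, 0, 0], [0, 0, 0], [0, 0, 0], [0, 0, 0], [0, 0, 0]]' --fingers '[0.8, 0.8, 1, 1, 1, 1, 1, 1]'

```text
clock: 13.82
position: [462.0, -449.0, 161.9]
orientation: [0.004, 0.988, 0.156, 0.002]
ft_force: [0.8, -0.3, -0.2]
gripper_width: 85.7
```

```bash
python3 - <<'E'
from h import *
look('balm_tin','w9');look('coaster','w9b')
s=r.read_state();print(s['position'],s['ft_force'])
plan([(420,-80,220,22),(440,400,200,22)])
E
```

```text
balm_tin 0.92 2552 top 57.5 [ 499.3 -433.3] [42.  40.7] 20.4 mean [ 499.7 -433.5] col [102  80  47]
coaster 0.96 4913 top 7.4 [ 499.7 -433.6] [95.2 94.6] -46.7 mean [ 506.2 -431. ] col [92 87 77]
[ 462.46777373 -445.56998229  155.23878049] [-0.15015934  1.19339484 -0.63978906]
T [[0.01,-0.052,-0.009],[0.011,-0.051,-0.009],[0.012,-0.051,-0.009],[0.012,-0.051,-0.009],[0.012,-0.051,-0.009],[0.013,-0.051,-0.009],[0.014,-0.051,-0.01],[0.022,-0.049,0.002]]
W [[0.0,0.0,-0.01],[0.0,0.0,-0.01],[0.0,0.0,-0.01],[0.0,0.0,-0.009],[0.0,0.0,-0.01],[0.0,0.0,-0.009],[0.0,0.0,-0.01],[0.0,0.0,0.0]] 8
T [[0.022,-0.049,0.002],[0.022,-0.049,0.002],[0.022,-0.048,0.003],[0.022,-0.049,0.002],[0.022,-0.048,0.003],[0.022,-0.049,0.002],[0.022,-0.048,0.003],[0.022,-0.049,0.002]]
W [[0.0,0.0,0.0],[0.0,0.0,0.0],[0.0,0.0,0.0],[0.0,0.0,0.0],[0.0,0.0,0.0],[0.0,0.0,0.0],[0.0,0.0,0.0],[0.0,0.0,0.0]] 8
end [439.6 400.  200.4]
```

View pics/w9.png

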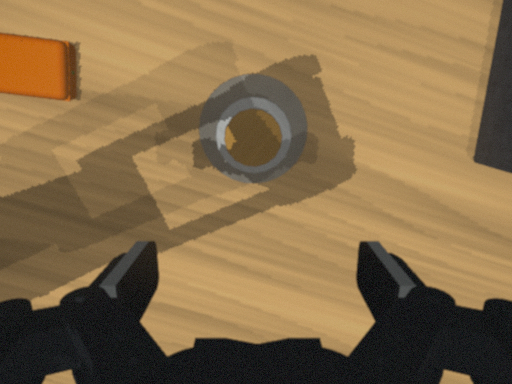

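The tin sits on the jar at pixel (252,137), centred to within 1 mm, with its top at 57.5 mm. Now the power bank.

Call:
servo_tool --translation '[[0.01, -0.052, -0.009], [0.011, -0.051, -0.009], [0.012, -0.051, -0.009], [0.012, -0.051, -0.009], [0.012, -0.051, -0.009], [0.013, -0.051, -0.009], [0.014, -0.051, -0.01], [0.022, -0.049, 0.002]]' --twist '[[0, 0, -0.01], [0, 0, -0.01], [0, 0, -0.01], [0, 0, -0.01], [0, 0, -0.01], [0, 0, -0.01], [0, 0, -0.01], [0, 0, 0]]' --fingers '[1, 1, 1, 1, 1, 1, 1, 1]'

```text
clock: 15.02
position: [421.9, -25.3, 218.9]
orientation: [-0.0, 0.981, 0.192, 0.0]
ft_force: [1.0, -0.4, -0.3]
gripper_width: 85.5
```

Call:
servo_tool --translation '[[0.022, -0.049, 0.002], [0.022, -0.049, 0.002], [0.022, -0.049, 0.002], [0.022, -0.049, 0.002], [0.022, -0.049, 0.002], [0.022, -0.049, 0.002], [0.022, -0.049, 0.002], [0.022, -0.049, 0.002]]' --twist '[[0, 0, 0], [0, 0, 0], [0, 0, 0], [0, 0, 0], [0, 0, 0], [0, 0, 0], [0, 0, 0], [0, 0, 0]]' --fingers '[1, 1, 1, 1, 1, 1, 1, 1]'

```text
clock: 16.02
position: [436.6, 404.2, 200.9]
orientation: [0.001, 0.981, 0.192, -0.001]
ft_force: [1.4, -0.5, 0.7]
gripper_width: 85.3
```

Call:
servo_tool --translation '[[0, 0, 0], [0, 0, 0], [0, 0, 0]]' --twist '[[0, 0, 0], [0, 0, 0], [0, 0, 0]]' --fingers '[1, 1, 1]'

```text
clock: 16.4
position: [437.6, 401.0, 202.8]
orientation: [0.0, 0.982, 0.191, -0.0]
ft_force: [-0.2, 0.2, 0.3]
gripper_width: 85.5
```

```bash
python3 - <<'E'
from h import *
look('power_bank','w10');look('board','w10b')
s=r.read_state();print(s['position'],s['qpos'])
plan([(511,444,110,22),(511,444,30,22)])
E
```

```text
power_bank 0.6 8395 top 21.3 [510.7 446.3] [104.4  66. ] 22.2 mean [512.9 447. ] col [62 55 46]
board 0.62 7210 top 9.6 [394.8 281.9] [119.4  85. ] -13.7 mean [398.2 285.7] col [75 53 35]
[437.93184893 401.18249665 203.55773942] [ 6.46229271e-01  1.91157041e-01  1.30878470e+00 -7.96922828e-05
  1.64094663e+00  1.83254721e+00]
T [[0.028,-0.004,0.031],[0.028,-0.004,0.031],[0.028,-0.004,0.032],[0.0,0.0,0.04],[0.0,0.0,0.04]]
W [[0.0,0.0,0.0],[0.0,0.0,0.0],[0.0,0.0,0.001],[0.0,0.0,0.0],[0.0,0.0,0.0]] 5
end [511.4 443.9  29.6]
```

View pics/w10.png

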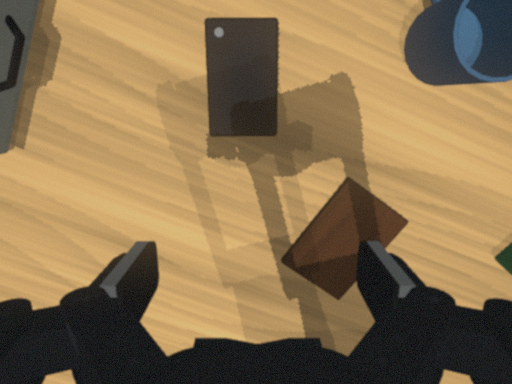

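The power bank is at pixel (242,77), world (511,446), yaw 22.2°. The board is at (345,238).

Call:
servo_tool --translation '[[0.028, -0.004, 0.031], [0.028, -0.005, 0.031], [0.028, -0.005, 0.031], [0, 0, 0.04], [0, 0, 0.03], [0, 0, 0.01], [0, 0, 0], [0, 0, 0]]' --twist '[[0, 0, 0], [0, 0, 0], [0, 0, 0], [0, 0, 0], [0, 0, 0], [0, 0, 0], [0, 0, 0], [0, 0, 0]]' --fingers '[1, 1, 1, 1, 1, 1, 1, 1]'

```text
clock: 17.6
position: [511.4, 447.3, 32.5]
orientation: [-0.001, 0.981, 0.192, 0.002]
ft_force: [-0.0, 0.3, 0.1]
gripper_width: 85.4
```

```bash
python3 - <<'E'
from h import *
look('power_bank','w11')
s=r.read_state();print(s['position'],s['ft_force'])
plan([(511,446,5,22)])
E
```

```text
power_bank 0.65 25666 top 21.5 [510.8 446.7] [104.5  66.1] 22.3 mean [515.3 448.5] col [46 42 39]
[511.24669172 447.29961417  32.43297411] [ 0.8206067  -0.07862652  0.06622571]
T [[-0.001,0.001,0.027]]
W [[0.0,-0.004,0.002]] 1
end [510.8 446.1   5.4]
```

View pics/w11.png

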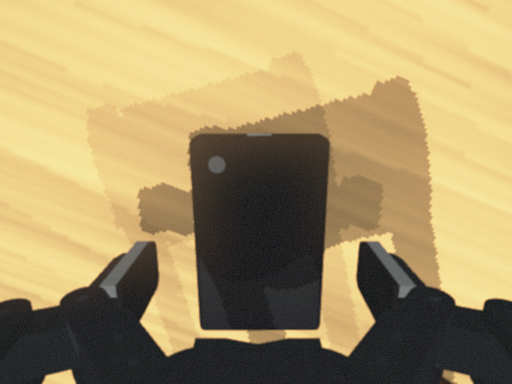

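It is centred and parallel between the jaws.

Call:
servo_tool --translation '[[0, 0, 0.02], [0, 0, 0.008], [0, 0, 0], [0, 0, 0], [0, 0, 0], [0, 0, 0], [0, 0, 0], [0, 0, 0]]' --twist '[[0, 0, 0], [0, 0, 0], [0, 0, 0], [0, 0, 0], [0, 0, 0], [0, 0, 0], [0, 0, 0], [0, 0, 0]]' --fingers '[1, 1, 1, 0, 0, 0, 0, 0]' --squeeze 50

```text
clock: 18.7
position: [510.6, 446.9, 2.7]
orientation: [-0.0, 0.981, 0.192, 0.001]
ft_force: [0.3, 0.5, 2.4]
gripper_width: 64.8
```

Call:
servo_tool --translation '[[0, 0, -0.02], [0, 0, -0.04], [0, 0, -0.04], [0, 0, 0]]' --twist '[[0, 0, 0], [0, 0, 0], [0, 0, 0], [0, 0, 0]]' --fingers '[0, 0, 0, 0]'

```text
clock: 19.2
position: [512.5, 448.3, 108.5]
orientation: [-0.002, 0.981, 0.192, 0.005]
ft_force: [-0.4, 0.4, -1.4]
gripper_width: 64.7
```

```bash
python3 - <<'E'
from h import *
s=r.read_state();print(s['position'],s['ft_force'])
look('power_bank','w12')
# board refined: scene & side cams by colour mask clean
plan([(330,310,120,-12)])
E
```

```text
[512.50378153 448.2965437  108.45445922] [-0.37860482  0.41633493 -1.40164743]
power_bank 0.73 32396 top 127.3 [518.5 451.5] [91.5 66.2] 22.2 mean [524.5 453.9] col [43 39 36]
T [[-0.055,0.015,-0.004],[-0.052,0.022,-0.005],[-0.047,0.03,-0.004],[-0.043,0.037,-0.005]]
W [[0.0,0.0,0.149],[0.0,0.0,0.149],[0.0,0.0,0.149],[0.0,0.0,0.148]] 4
end [330.  310.  120.4]
```

View pics/w12.png

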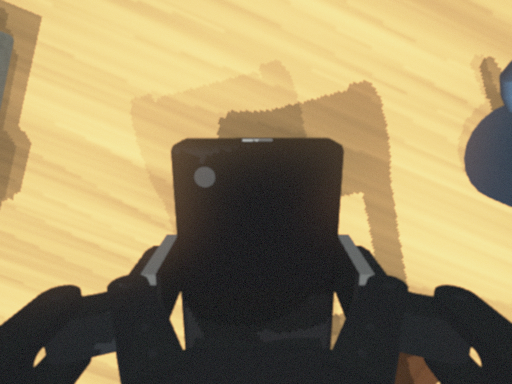

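```bash
python3 - <<'E'
from h import *
p,X=cloud('w12'); m=(np.abs(X[...,2]-127)<15)&(p.sum(-1)<200)
Q=X[150:300,200:320][m[150:300,200:320]]; A=np.c_[Q[:,:2],np.ones(len(Q))]; c=np.linalg.lstsq(A,Q[:,2],rcond=None)[0]; print(len(Q),'slopes',c[:2])
plan([(290,304,150,-12)])
E
```

```text
17569 slopes [0.007515   0.00577181]
T [[-0.051,0.01,-0.01],[-0.05,0.016,-0.009],[-0.048,0.022,-0.01],[-0.045,0.027,-0.009],[-0.041,0.032,-0.01]]
W [[0.0,0.0,0.119],[0.0,0.0,0.119],[0.0,0.0,0.119],[0.0,0.0,0.119],[0.0,0.0,0.119]] 5
end [290.4 304.1 150.4]
```

It is level to 0.01 rad. Carrying it to a spot just behind the board for a clean view.

Call:
servo_tool --translation '[[-0.051, 0.01, -0.01], [-0.05, 0.016, -0.009], [-0.048, 0.022, -0.01], [-0.045, 0.027, -0.009], [-0.041, 0.032, -0.01], [0, 0, 0], [0, 0, 0]]' --twist '[[0, 0, 0.119], [0, 0, 0.119], [0, 0, 0.119], [0, 0, 0.119], [0, 0, 0.119], [0, 0, 0], [0, 0, 0]]' --fingers '[0, 0, 0, 0, 0, 0, 0]'

```text
clock: 20.18
position: [290.2, 303.9, 148.9]
orientation: [0.001, 0.995, -0.104, -0.0]
ft_force: [0.8, 0.1, -2.2]
gripper_width: 64.6
```

```bash
python3 - <<'E'
from h import *
look('board','w13')
s=r.read_state();print(s['position'],s['ft_force'])
E
```

```text
board 0.84 12992 top 9.4 [381.5 284.7] [93.9 84.1] -13.7 mean [383.1 284.2] col [106  74  49]
[290.93871626 304.3413845  149.11856789] [ 0.73760588 -0.03985288 -2.02753966]
```

View pics/w13.png

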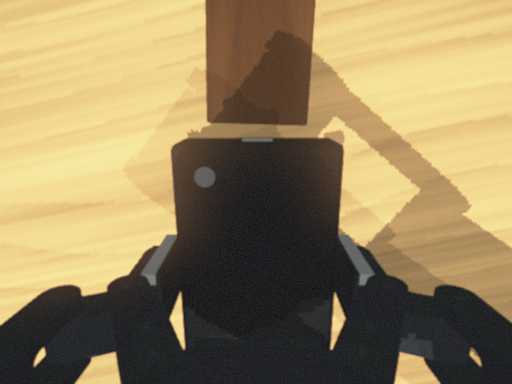

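Board: yaw -13.7°, near end visible at pixels (208–308,122). Adding the known length puts its centre at (394.5,281.7), which agrees with the earlier views.

```bash
python3 - <<'E'
from h import *
plan([(394.7,281.6,70,-13.5),(394.7,281.6,30,-13.5)],step=.05)
E
```

```text
T [[0.035,0.0,0.026],[0.036,0.0,0.027],[0.035,0.0,0.026],[0.0,0.0,0.04]]
W [[0.0,0.0,0.009],[0.0,0.0,0.009],[0.0,0.0,0.009],[0.0,0.0,0.0]] 4
end [394.3 281.3  30. ]
```

Call:
servo_tool --translation '[[0.035, 0, 0.026], [0.036, 0, 0.027], [0.035, 0, 0.026], [0, 0, 0.03], [0, 0, 0.01], [0, 0, 0], [0, 0, 0]]' --twist '[[0, 0, 0.009], [0, 0, 0.009], [0, 0, 0.009], [0, 0, 0], [0, 0, 0], [0, 0, 0], [0, 0, 0]]' --fingers '[0, 0, 0, 0, 0, 0, 0]'

```text
clock: 21.15
position: [394.8, 282.0, 32.3]
orientation: [-0.001, 0.993, -0.118, 0.001]
ft_force: [-0.5, -0.4, -2.6]
gripper_width: 64.2
```

```bash
python3 - <<'E'
from h import *
s,_=tool();print(s['position'],s['ft_force'],s['orientation'])
plan([(394.7,281.6,14,-13.5)],step=.05)
E
```

```text
[394.81047344 282.00815756  32.3071548 ] [-0.49036605 -0.40196763 -2.64705935] [-6.54371547e-04  9.93070382e-01 -1.17515373e-01  9.62329358e-04]
T [[0.0,0.0,0.018]]
W [[0.0,0.0,0.0]] 1
end [394.8 282.   14.3]
```

Call:
servo_tool --translation '[[0, 0, 0.012], [0, 0, 0.005], [0, 0, 0], [0, 0, 0]]' --twist '[[0, 0, 0], [0, 0, 0], [0, 0, 0], [0, 0, 0]]' --fingers '[0, 0, 0, 0]'

```text
clock: 21.65
position: [394.1, 281.3, 14.2]
orientation: [-0.0, 0.993, -0.118, 0.0]
ft_force: [-0.2, 0.6, -1.9]
gripper_width: 64.7
```

Call:
servo_tool --translation '[[0, 0, 0.001], [0, 0, 0.001], [0, 0, 0]]' --twist '[[0, 0, 0], [0, 0, 0], [0, 0, 0]]' --fingers '[0, 0, 0]'

```text
clock: 22.02
position: [394.3, 281.4, 12.6]
orientation: [-0.0, 0.993, -0.118, 0.0]
ft_force: [-0.8, -0.2, 2.1]
gripper_width: 64.7
```

Call:
servo_tool --translation '[[0, 0, 0], [0, 0, 0], [0, 0, 0], [0, 0, -0.04], [0, 0, -0.05], [-0.06, 0, -0.04], [0, 0, 0], [0, 0, 0]]' --twist '[[0, 0, 0], [0, 0, 0], [0, 0, 0], [0, 0, 0], [0, 0, 0], [0, 0, 0], [0, 0, 0], [0, 0, 0]]' --fingers '[1, 1, 1, 1, 1, 1, 1, 1]'

```text
clock: 23.02
position: [343.5, 293.2, 136.3]
orientation: [0.0, 0.993, -0.118, 0.0]
ft_force: [-0.2, -0.4, 0.3]
gripper_width: 85.3
```

```bash
python3 - <<'E'
from h import *
look('power_bank','w14');look('board','w14b')
s,_=tool();print(s['position'])
plan([(480,-80,190,-13.5),(590,-77,190,-13.5)])
E
```

```text
power_bank 0.63 13011 top 31.4 [394.1 282.6] [103.5  66.1] -13.5 mean [397.  281.9] col [49 43 37]
board 0.58 3164 top 9.3 [394.3 281.6] [120.   84.3] -13.7 mean [407.6 274.7] col [85 64 43]
[343.44316548 292.73438739 135.11614174]
T [[0.031,0.047,-0.008],[0.032,0.047,-0.008],[0.031,0.047,-0.008],[0.032,0.047,-0.008],[0.031,0.047,-0.007],[0.032,0.048,-0.008],[0.031,0.047,-0.007],[0.053,-0.014,0.0]]
W [[0.0,0.0,0.0],[0.0,0.0,0.0],[0.0,0.0,0.0],[0.0,0.0,0.0],[0.0,0.0,-0.001],[0.0,0.0,0.0],[0.0,0.0,-0.001],[0.0,0.0,0.0]] 8
T [[0.053,-0.014,-0.001]]
W [[0.0,0.0,0.0]] 1
end [589.6 -77.  190.2]
```

View pics/w14.png

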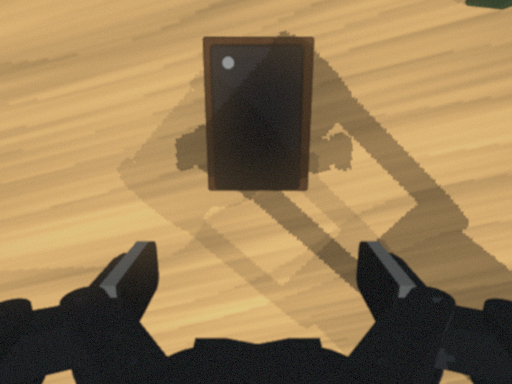

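```bash
python3 - <<'E'
from h import *
for c in('scene0','side0'):
    p,X=cloud(c)
    for y0 in range(-350,150,50):
        m=(X[...,1]>y0)&(X[...,1]<y0+50)&(X[...,0]>690)&(X[...,0]<1000)&(X[...,2]>35)
        Q=X[m]
        if len(Q)>5: print(c,y0,len(Q),'xmin %.0f'%np.percentile(Q[:,0],2),'zmax %.0f'%np.percentile(Q[:,2],98))
E
```

```text
scene0 -300 594 xmin 832 zmax 150
scene0 -250 986 xmin 831 zmax 150
scene0 -200 838 xmin 830 zmax 184
scene0 -150 1135 xmin 832 zmax 185
scene0 -100 1465 xmin 833 zmax 185
scene0 -50 1283 xmin 832 zmax 150
scene0 0 1388 xmin 831 zmax 151
scene0 50 1481 xmin 693 zmax 159
scene0 100 1580 xmin 831 zmax 159
side0 -300 1835 xmin 825 zmax 153
side0 -250 1053 xmin 825 zmax 153
side0 -200 1174 xmin 825 zmax 187
side0 -150 857 xmin 825 zmax 188
side0 -100 653 xmin 825 zmax 187
side0 -50 813 xmin 825 zmax 153
side0 0 630 xmin 825 zmax 153
side0 50 610 xmin 825 zmax 162
side0 100 507 xmin 825 zmax 162
```

The power bank is within 1 mm and 0.2° of the board's centre (pixel (260,115)). The cabinet front is at x=825, so the card box is clear of it.

Call:
servo_tool --translation '[[0.031, 0.047, -0.008], [0.032, 0.047, -0.008], [0.031, 0.047, -0.008], [0.032, 0.047, -0.008], [0.031, 0.047, -0.008], [0.032, 0.047, -0.008], [0.031, 0.047, -0.007], [0.053, -0.014, 0]]' --twist '[[0, 0, 0], [0, 0, 0], [0, 0, 0], [0, 0, 0], [0, 0, 0], [0, 0, 0], [0, 0, 0], [0, 0, 0]]' --fingers '[1, 1, 1, 1, 1, 1, 1, 1]'

```text
clock: 24.22
position: [535.3, -82.2, 191.9]
orientation: [0.001, 0.993, -0.122, 0.0]
ft_force: [0.3, -1.0, -0.2]
gripper_width: 85.5
```

Call:
servo_tool --translation '[[0.053, -0.014, 0], [0, 0, 0], [0, 0, 0], [0, 0, 0]]' --twist '[[0, 0, 0], [0, 0, 0], [0, 0, 0], [0, 0, 0]]' --fingers '[1, 1, 1, 1]'

```text
clock: 24.72
position: [589.1, -75.5, 192.2]
orientation: [0.0, 0.993, -0.118, 0.0]
ft_force: [0.4, -1.0, 0.4]
gripper_width: 85.4
```

```bash
python3 - <<'E'
from h import *
look('card_box','w15');look('earbud_case','w15b')
s,_=tool();print(s['position'])
plan([(657,-93,110,-13.5),(657,-93,35,-13.5)])
E
```

```text
card_box 0.74 6501 top 19.4 [656.7 -92.6] [90.  57.9] -12.4 mean [658.5 -93. ] col [127 109  83]
earbud_case 0.94 3107 top 23.4 [ 494.6 -245.8] [59.1 46.3] -79.6 mean [ 495.6 -245. ] col [173  93  21]
earbud_case 0.62 4076 top 23.3 [ 615.6 -281.4] [59.4 46.5] 25.3 mean [ 616.4 -280.4] col [164 164 155]
[589.4635072  -75.4581442  192.83620194]
T [[0.035,0.001,0.041],[0.035,0.0,0.042],[0.0,0.0,0.037],[0.0,0.0,0.038]]
W [[0.0,0.0,0.0],[0.0,0.0,-0.001],[0.0,0.0,0.0],[0.0,0.0,0.0]] 4
end [657.5 -92.9  35. ]
```

View pics/w15.png

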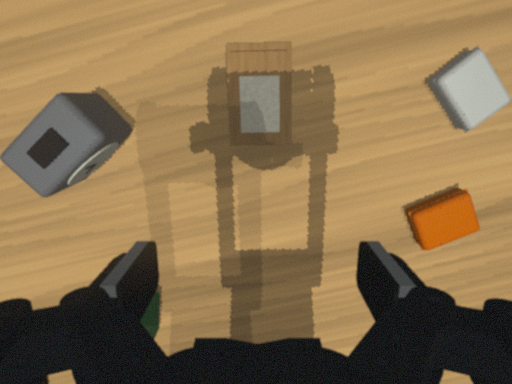

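Card box at pixel (259,93), world (657,-92.7), yaw -12.4°. The white case is at (470,88), world (615.6,-281.4), yaw 25.3°.

Call:
servo_tool --translation '[[0.035, 0, 0.041], [0.034, 0, 0.041], [0, 0, 0.04], [0, 0, 0.03], [0, 0, 0.02], [0, 0, 0.01], [0, 0, 0], [0, 0, 0]]' --twist '[[0, 0, -0.02], [0, 0, 0], [0, 0, 0], [0, 0, 0], [0, 0, 0], [0, 0, 0], [0, 0, 0], [0, 0, 0]]' --fingers '[1, 1, 1, 1, 1, 1, 1, 1]'

```text
clock: 25.92
position: [658.3, -91.3, 11.7]
orientation: [0.0, 0.994, -0.108, 0.002]
ft_force: [-0.6, -0.2, 0.5]
gripper_width: 85.2
```

```bash
python3 - <<'E'
from h import *
look('card_box','w16')
s,_=tool();print(s['position'],s['ft_force'])
E
```

```text
card_box 0.81 24586 top 19.5 [657.4 -92.5] [89.2 58.3] -12.1 mean [662.  -93.5] col [130 113  88]
[658.2709568  -91.20072345  11.56764454] [ 0.041203    0.33923504 -0.73853035]
```

View pics/w16.png

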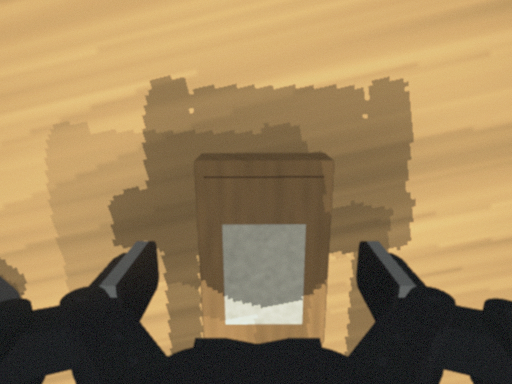

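The box is centred in the jaws (about x=263).

Call:
servo_tool --translation '[[0, 0, 0.007], [0, 0, 0], [0, 0, 0], [0, 0, 0], [0, 0, 0], [0, 0, 0], [0, 0, 0]]' --twist '[[0, 0, 0], [0, 0, 0], [0, 0, 0], [0, 0, 0], [0, 0, 0], [0, 0, 0], [0, 0, 0]]' --fingers '[1, 1, 0, 0, 0, 0, 0]' --squeeze 35

```text
clock: 26.9
position: [657.5, -91.1, 3.1]
orientation: [0.0, 0.994, -0.108, 0.0]
ft_force: [0.5, 0.3, 0.4]
gripper_width: 56.9
```

Call:
servo_tool --translation '[[0, 0, -0.02], [0, 0, -0.05], [0, 0, -0.05], [0, 0, -0.03], [0, 0, 0]]' --twist '[[0, 0, 0], [0, 0, 0], [0, 0, 0], [0, 0, 0], [0, 0, 0]]' --fingers '[0, 0, 0, 0, 0]'

```text
clock: 27.52
position: [659.2, -91.3, 158.0]
orientation: [0.001, 0.994, -0.108, 0.004]
ft_force: [-1.3, -0.4, -1.1]
gripper_width: 57.1
```

```bash
python3 - <<'E'
from h import *
look('card_box','w17')
p,X=cloud('w17')
s,_=tool();print(s['position'],s['ft_force'])
Q=X[180:260,230:300].reshape(-1,3);A=np.c_[Q[:,:2],np.ones(len(Q))];c=np.linalg.lstsq(A,Q[:,2],rcond=None)[0]; print('z',np.median(Q[:,2]),'slopes',c[:2])
plan([(460,100,200,-13.5),(394.3,282.3,120,-13.5)])
E
```

```text
card_box 0.95 25685 top 174.5 [662.9 -90.7] [82.9 58.3] -12.4 mean [667.3 -91.7] col [119 104  82]
[656.67599271 -90.82017986 152.10127023] [-0.20198598  0.32026002 -1.10593399]
 ** On entry to DLASCL parameter number  4 had an illegal value
 ** On entry to DLASCL parameter number  4 had an illegal valueTraceback (most recent call last):
  File "<stdin>", line 5, in <module>
    x, resids, rank, s = _umath_linalg.lstsq(a, b, rcond,
                         ~~~~~~~~~~~~~~~~~~~^^^^^^^^^^^^^
                                             signature=signature)
                                             ^^^^^^^^^^^^^^^^^^^^
    raise LinAlgError("SVD did not converge in Linear Least Squares")
numpy.linalg.LinAlgError: SVD did not converge in Linear Least Squares
```

View pics/w17.png

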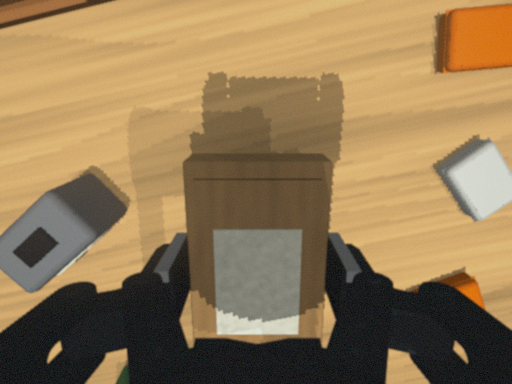

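```bash
python3 - <<'E'
from h import *
plan([(460,100,200,-13.5),(394.5,282,110,-13.5)])
p,X=cloud('w17')
Q=X[180:260,230:300].reshape(-1,3);Q=Q[np.isfinite(Q[:,2])];A=np.c_[Q[:,:2],np.ones(len(Q))];c=np.linalg.lstsq(A,Q[:,2],rcond=None)[0]; print('z',np.median(Q[:,2]),'slopes',c[:2])
E
```

```text
T [[-0.047,-0.029,-0.01],[-0.047,-0.029,-0.009],[-0.047,-0.028,-0.01],[-0.047,-0.028,-0.009],[-0.046,-0.028,-0.01],[-0.027,-0.041,0.023],[-0.026,-0.04,0.022],[-0.027,-0.041,0.023]]
W [[0.0,0.0,0.004],[0.0,0.0,0.004],[0.0,0.0,0.004],[0.0,0.0,0.004],[0.0,0.0,0.003],[0.0,0.0,0.0],[0.0,0.0,0.0],[0.0,0.0,0.0]] 8
T [[-0.026,-0.04,0.022]]
W [[0.0,0.0,0.0]] 1
end [394.7 281.9 110.5]
z 174.58954829473655 slopes [ 0.00505229 -0.00011727]
```

Call:
servo_tool --translation '[[-0.047, -0.029, -0.01], [-0.047, -0.029, -0.01], [-0.047, -0.028, -0.01], [-0.047, -0.028, -0.01], [-0.046, -0.028, -0.01], [-0.027, -0.041, 0.023], [-0.026, -0.04, 0.022], [-0.027, -0.041, 0.023]]' --twist '[[0, 0, 0.004], [0, 0, 0.004], [0, 0, 0.004], [0, 0, 0.004], [0, 0, 0.004], [0, 0, 0], [0, 0, 0], [0, 0, 0]]' --fingers '[0, 0, 0, 0, 0, 0, 0, 0]'

```text
clock: 28.62
position: [409.2, 237.5, 131.6]
orientation: [0.001, 0.993, -0.118, -0.002]
ft_force: [0.8, 0.3, -0.7]
gripper_width: 56.8
```

Call:
servo_tool --translation '[[-0.026, -0.04, 0.022], [0, 0, 0.03], [0, 0, 0.02], [0, 0, 0], [0, 0, 0]]' --twist '[[0, 0, 0], [0, 0, 0], [0, 0, 0], [0, 0, 0], [0, 0, 0]]' --fingers '[0, 0, 0, 0, 0]'

```text
clock: 29.25
position: [395.2, 281.5, 62.3]
orientation: [0.0, 0.993, -0.118, -0.0]
ft_force: [0.0, -0.3, -0.7]
gripper_width: 56.6
```

```bash
python3 - <<'E'
from h import *
snap('wrist','w18')
s,_=tool();print(s['position'],s['ft_force'])
plan([(394.5,282,38,-13.5)])
E
```

```text
[395.82213082 281.75389952  63.11086294] [ 0.34822447 -0.94995214 -0.70869569]
T [[-0.001,0.0,0.025]]
W [[0.0,0.0,-0.001]] 1
end [394.9 282.   38.1]
```

View pics/w18.png

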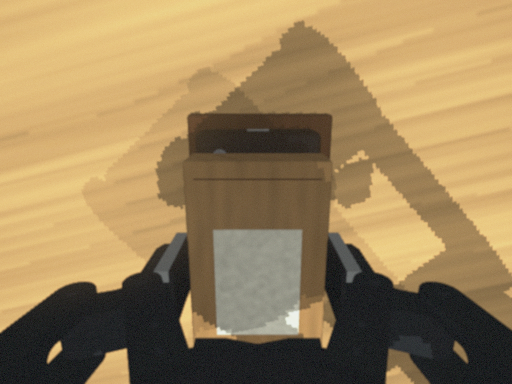

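Aligned with the bank and board below it (both centred at about x=259). Contact is expected at TCP z of about 35.

Call:
servo_tool --translation '[[-0.001, 0, 0.02], [0, 0, 0.005], [0, 0, 0], [0, 0, 0]]' --twist '[[0, 0, 0], [0, 0, 0], [0, 0, 0], [0, 0, 0]]' --fingers '[0, 0, 0, 0]'

```text
clock: 29.8
position: [395.2, 282.3, 38.7]
orientation: [-0.0, 0.993, -0.118, 0.001]
ft_force: [0.7, 0.4, -0.7]
gripper_width: 56.8
```

Call:
servo_tool --translation '[[0, 0, 0.001], [0, 0, 0.001], [0, 0, 0]]' --twist '[[0, 0, 0], [0, 0, 0], [0, 0, 0]]' --fingers '[0, 0, 0]'

```text
clock: 30.18
position: [394.5, 282.0, 35.7]
orientation: [0.0, 0.993, -0.118, -0.0]
ft_force: [1.3, 0.6, -1.6]
gripper_width: 57.1
```

Call:
servo_tool --translation '[[0, 0, 0.001], [0, 0, 0]]' --twist '[[0, 0, 0], [0, 0, 0]]' --fingers '[0, 0]'

```text
clock: 30.42
position: [394.6, 282.1, 35.0]
orientation: [-0.0, 0.993, -0.118, 0.0]
ft_force: [0.5, -0.2, 0.2]
gripper_width: 56.8
```

Call:
servo_tool --translation '[[0, 0, 0.001], [0, 0, 0]]' --twist '[[0, 0, 0], [0, 0, 0]]' --fingers '[0, 0]'

```text
clock: 30.68
position: [394.6, 282.1, 35.0]
orientation: [0.0, 0.993, -0.118, 0.0]
ft_force: [-2.9, -1.3, 6.0]
gripper_width: 56.6
```

Call:
servo_tool --translation '[[0, 0, 0], [0, 0, 0], [0, 0, 0], [0, 0, -0.04], [0, 0, -0.05], [-0.06, 0, -0.04], [0, 0, 0], [0, 0, 0]]' --twist '[[0, 0, 0], [0, 0, 0], [0, 0, 0], [0, 0, 0], [0, 0, 0], [0, 0, 0], [0, 0, 0], [0, 0, 0]]' --fingers '[1, 1, 1, 1, 1, 1, 1, 1]'

```text
clock: 31.68
position: [343.9, 294.0, 157.8]
orientation: [0.0, 0.993, -0.118, 0.0]
ft_force: [0.4, -0.0, -0.1]
gripper_width: 85.2
```

```bash
python3 - <<'E'
from h import *
look('card_box','w19');look('board','w19b')
s,_=tool();print(s['position'])
plan([(480,-80,200,0),(550,-300,190,25.3)])
E
```

```text
card_box 0.92 9915 top 51.5 [394.8 283.4] [90.2 58.1] -13.5 mean [397.1 282.8] col [112  97  74]
board 0.61 2754 top 9.3 [394.4 281.5] [118.4  84.1] -13.6 mean [407.7 274.7] col [75 57 39]
[343.9562467  293.52377597 156.73548799]
T [[0.031,0.047,-0.006],[0.03,0.048,-0.006],[0.028,0.049,-0.006],[0.026,0.051,-0.006],[0.025,0.051,-0.006],[0.023,0.052,-0.006],[0.021,0.053,-0.007],[0.018,0.055,0.003]]
W [[0.0,0.0,-0.034],[0.0,0.0,-0.034],[0.0,0.0,-0.034],[0.0,0.0,-0.034],[0.0,0.0,-0.034],[0.0,0.0,-0.034],[0.0,0.0,-0.033],[0.0,0.0,-0.11]] 8
T [[0.011,0.057,0.002],[0.005,0.057,0.003],[-0.001,0.058,0.002]]
W [[0.0,0.0,-0.111],[0.0,0.0,-0.11],[0.0,0.0,-0.111]] 3
end [ 549.9 -300.   190.4]
```

View pics/w19.png

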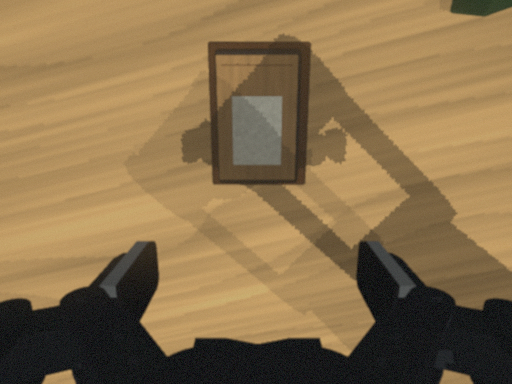

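The card box sits centred, (394.8,283.4) at yaw -13.5°, within about 1 mm. It shows at pixel (259,115). Now the earbud case.

Call:
servo_tool --translation '[[0.031, 0.047, -0.006], [0.03, 0.048, -0.006], [0.028, 0.049, -0.006], [0.026, 0.051, -0.006], [0.025, 0.051, -0.006], [0.023, 0.052, -0.006], [0.021, 0.053, -0.007], [0.018, 0.055, 0.003]]' --twist '[[0, 0, -0.034], [0, 0, -0.034], [0, 0, -0.034], [0, 0, -0.034], [0, 0, -0.034], [0, 0, -0.034], [0, 0, -0.034], [0, 0, -0.11]]' --fingers '[1, 1, 1, 1, 1, 1, 1, 1]'

```text
clock: 32.88
position: [498.7, -136.7, 198.3]
orientation: [-0.0, 0.998, 0.057, 0.0]
ft_force: [1.3, 0.1, 0.7]
gripper_width: 85.3
```

Call:
servo_tool --translation '[[0.011, 0.057, 0.002], [0.005, 0.057, 0.003], [-0.001, 0.058, 0.002], [0, 0, 0], [0, 0, 0], [0, 0, 0]]' --twist '[[0, 0, -0.11], [0, 0, -0.11], [0, 0, -0.11], [0, 0, 0], [0, 0, 0], [0, 0, 0]]' --fingers '[1, 1, 1, 1, 1, 1]'

```text
clock: 33.62
position: [550.4, -298.0, 191.6]
orientation: [-0.0, 0.976, 0.22, 0.0]
ft_force: [-0.7, 0.5, 0.3]
gripper_width: 85.4
```

```bash
python3 - <<'E'
from h import *
look('earbud_case','w20')
s,_=tool();print(s['position'])
plan([(615.6,-281,120,25.3),(615.6,-281,35,25.3)])
E
```

```text
earbud_case 0.87 569 top 22.4 [ 710.1 -305.1] [31.2 12. ] -66.0 mean [ 712.3 -306.5] col [150  87  33]
earbud_case 0.83 2908 top 23.2 [ 494.7 -246.2] [59.5 45. ] -78.4 mean [ 495.6 -246.2] col [170  95  30]
[ 550.56225135 -297.96016107  192.14580522]
T [[0.033,0.006,0.036],[0.033,0.006,0.036],[0.0,0.0,0.043],[0.0,0.0,0.042]]
W [[0.0,0.0,0.001],[0.0,0.0,0.001],[0.0,0.0,0.0],[0.0,0.0,0.0]] 4
end [ 615.5 -280.6   35.2]
```

View pics/w20.png

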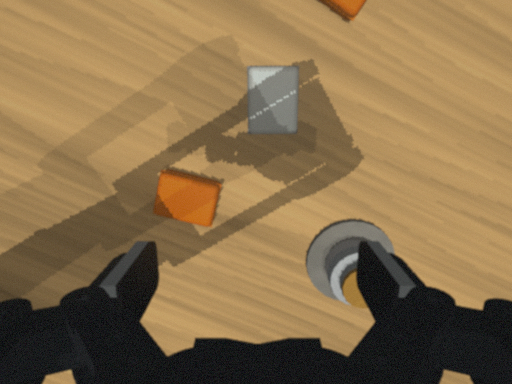

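The white case is at (273,99), square to the tool. The oranges at (187,197) and (345,5) are clear of the fingers.

Call:
servo_tool --translation '[[0.033, 0.006, 0.036], [0.033, 0.006, 0.036], [0, 0, 0.04], [0, 0, 0.04], [0, 0, 0.015], [0, 0, 0.01], [0, 0, 0], [0, 0, 0]]' --twist '[[0, 0, 0], [0, 0, 0], [0, 0, 0], [0, 0, 0], [0, 0, 0], [0, 0, 0], [0, 0, 0], [0, 0, 0]]' --fingers '[1, 1, 1, 1, 1, 1, 1, 1]'

```text
clock: 34.72
position: [616.4, -282.5, 16.7]
orientation: [0.001, 0.976, 0.219, 0.001]
ft_force: [0.0, 0.4, 1.2]
gripper_width: 85.1
```

```bash
python3 - <<'E'
from h import *
look('earbud_case','w21')
p,X=cloud('w21')
m=(X[...,2]>18)&(X[...,2]<28)&(np.hypot(X[...,0]-615,X[...,1]+281)<50)
m[:,:175]=0;m[:,340:]=0
print(rect(X[m][:,:2]))
s,_=tool();print(s['position'],s['orientation'])
E
```

```text
earbud_case 0.84 12579 top 23.4 [ 616.1 -281.6] [59.1 45.2] 25.8 mean [ 618.2 -280.6] col [119 121 116]
earbud_case 0.58 12093 top 23.3 [ 717.8 -294.5] [69.  34.4] -64.9 mean [ 723.2 -293.7] col [205 114  29]
(array([ 616.1, -281.7]), array([59.5, 46. ]), 25.5)
[ 616.21478977 -282.42108303   16.36407957] [0.00109185 0.97571559 0.21903551 0.00116122]
```

View pics/w21.png

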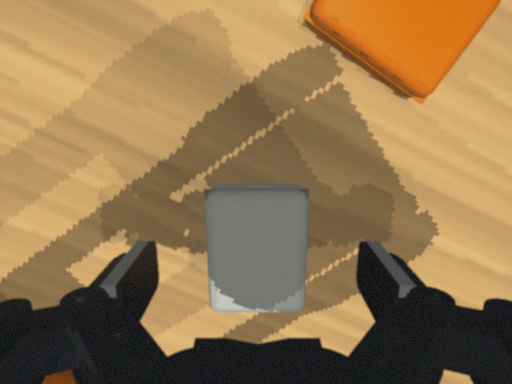

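Call:
servo_tool --translation '[[0, 0, 0.01], [0, 0, 0], [0, 0, 0], [0, 0, 0], [0, 0, 0], [0, 0, 0], [0, 0, 0], [0, 0, 0]]' --twist '[[0, 0, 0], [0, 0, 0], [0, 0, 0], [0, 0, 0], [0, 0, 0], [0, 0, 0], [0, 0, 0], [0, 0, 0]]' --fingers '[1, 1, 0, 0, 0, 0, 0, 0]' --squeeze 30

```text
clock: 35.83
position: [615.6, -281.9, 4.8]
orientation: [0.0, 0.976, 0.219, 0.0]
ft_force: [1.0, -0.7, 1.4]
gripper_width: 45.0
```

Call:
servo_tool --translation '[[0, 0, -0.02], [0, 0, -0.05], [0, 0, -0.05], [0, 0, -0.05], [0, 0, 0]]' --twist '[[0, 0, 0], [0, 0, 0], [0, 0, 0], [0, 0, 0], [0, 0, 0]]' --fingers '[0, 0, 0, 0, 0]'

```text
clock: 36.45
position: [617.9, -283.2, 183.4]
orientation: [0.005, 0.976, 0.219, 0.005]
ft_force: [0.2, 0.7, -0.5]
gripper_width: 45.4
```

```bash
python3 - <<'E'
from h import *
look('earbud_case','w22')
s,_=tool();print(s['position'],s['ft_force'])
plan([(480,0,220,0),(394.6,282.5,140,-13.5)])
E
```

```text
earbud_case 0.85 14798 top 201.9 [ 618.4 -282.3] [59.2 45.1] 25.5 mean [ 620.6 -281.1] col [114 115 110]
earbud_case 0.58 890 top 23.2 [ 492.6 -225.5] [45.5 23.3] -2.2 mean [ 498.3 -226.1] col [131  72  24]
[ 615.50825071 -281.9080746   176.19941305] [ 0.04625817 -0.15030093 -0.71048385]
T [[0.0,-0.052,-0.007],[-0.004,-0.052,-0.007],[-0.008,-0.051,-0.008],[-0.012,-0.051,-0.007],[-0.016,-0.05,-0.008],[-0.019,-0.049,-0.007],[-0.014,-0.047,0.013],[-0.016,-0.046,0.013]]
W [[0.0,0.0,0.074],[0.0,0.0,0.074],[0.0,0.0,0.073],[0.0,0.0,0.074],[0.0,0.0,0.073],[0.0,0.0,0.074],[0.0,0.0,0.039],[0.0,0.0,0.039]] 8
T [[-0.018,-0.046,0.013],[-0.02,-0.045,0.013],[-0.021,-0.044,0.014],[-0.023,-0.044,0.013]]
W [[0.0,0.0,0.039],[0.0,0.0,0.039],[0.0,0.0,0.04],[0.0,0.0,0.039]] 4
end [394.9 282.6 140. ]
```

View pics/w22.png

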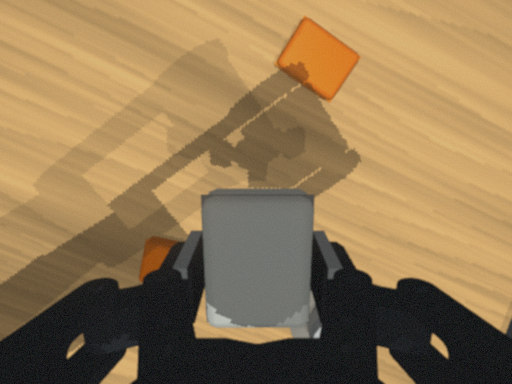

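The case is held level and centred (258,258). Carrying it over.

Call:
servo_tool --translation '[[0, -0.052, -0.007], [-0.004, -0.052, -0.007], [-0.008, -0.051, -0.008], [-0.012, -0.051, -0.007], [-0.016, -0.05, -0.008], [-0.019, -0.049, -0.007], [-0.014, -0.047, 0.013], [-0.016, -0.046, 0.013]]' --twist '[[0, 0, 0.074], [0, 0, 0.074], [0, 0, 0.073], [0, 0, 0.074], [0, 0, 0.073], [0, 0, 0.074], [0, 0, 0.039], [0, 0, 0.039]]' --fingers '[0, 0, 0, 0, 0, 0, 0, 0]'

```text
clock: 37.55
position: [449.7, 95.4, 190.4]
orientation: [0.0, 0.999, -0.04, -0.002]
ft_force: [0.0, 0.6, -0.6]
gripper_width: 45.7
```

Call:
servo_tool --translation '[[-0.018, -0.046, 0.013], [-0.02, -0.045, 0.013], [-0.021, -0.044, 0.014], [-0.023, -0.044, 0.013], [0, 0, 0.03], [0, 0, 0.02], [0, 0, 0], [0, 0, 0]]' --twist '[[0, 0, 0.039], [0, 0, 0.039], [0, 0, 0.04], [0, 0, 0.039], [0, 0, 0], [0, 0, 0], [0, 0, 0], [0, 0, 0]]' --fingers '[0, 0, 0, 0, 0, 0, 0, 0]'

```text
clock: 38.55
position: [394.5, 282.6, 89.3]
orientation: [0.0, 0.993, -0.117, -0.0]
ft_force: [-0.4, 0.3, 0.3]
gripper_width: 45.4
```

```bash
python3 - <<'E'
from h import *
snap('wrist','w23')
s,_=tool();print(s['position'],s['orientation'],s['ft_force'])
plan([(394.6,282.6,60,-13.5)])
E
```

```text
[394.99216202 282.77647132  89.9982401 ] [-1.92514682e-04  9.93071952e-01 -1.17507244e-01  3.29768818e-04] [-0.48008262  0.11942231 -0.24134698]
T [[0.0,0.0,0.03]]
W [[0.0,0.0,0.0]] 1
end [395.  282.8  60. ]
```

View pics/w23.png

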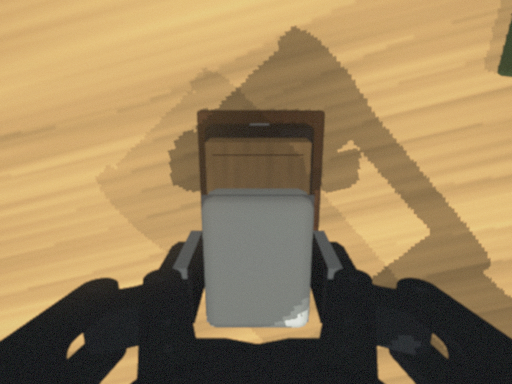

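The case is lined up with the stack. Contact should come at TCP z of about 57.

Call:
servo_tool --translation '[[0, 0, 0.022], [0, 0, 0.008], [0, 0, 0.001], [0, 0, 0.001], [0, 0, 0]]' --twist '[[0, 0, 0], [0, 0, 0], [0, 0, 0], [0, 0, 0], [0, 0, 0]]' --fingers '[0, 0, 0, 0, 0]'

```text
clock: 39.22
position: [395.0, 283.0, 58.1]
orientation: [-0.0, 0.993, -0.117, 0.0]
ft_force: [-0.5, -0.6, 0.3]
gripper_width: 45.1
```

Call:
servo_tool --translation '[[0, 0, 0.001], [0, 0, 0]]' --twist '[[0, 0, 0], [0, 0, 0]]' --fingers '[0, 0]'

```text
clock: 39.48
position: [394.9, 282.9, 56.7]
orientation: [-0.0, 0.993, -0.117, 0.0]
ft_force: [0.4, 0.6, -0.7]
gripper_width: 45.3
```

Call:
servo_tool --translation '[[0, 0, 0.001], [0, 0, 0]]' --twist '[[0, 0, 0], [0, 0, 0]]' --fingers '[0, 0]'

```text
clock: 39.72
position: [394.9, 282.9, 56.7]
orientation: [-0.0, 0.993, -0.117, 0.0]
ft_force: [-1.9, -1.4, 6.3]
gripper_width: 45.1
```

Contact (6 N). Releasing, then retreating straight up.

Call:
servo_tool --translation '[[0, 0, 0], [0, 0, 0], [0, 0, 0], [0, 0, 0], [0, 0, -0.04], [0, 0, -0.05], [-0.06, 0, -0.03], [0, 0, 0]]' --twist '[[0, 0, 0], [0, 0, 0], [0, 0, 0], [0, 0, 0], [0, 0, 0], [0, 0, 0], [0, 0, 0], [0, 0, 0]]' --fingers '[0.8, 0.8, 1, 1, 1, 1, 1, 1]'

```text
clock: 40.72
position: [339.6, 297.3, 176.8]
orientation: [-0.002, 0.993, -0.116, 0.002]
ft_force: [0.4, -0.1, 0.0]
gripper_width: 85.1
```

Call:
servo_tool --translation '[[0, 0, 0], [0, 0, 0]]' --twist '[[0, 0, 0], [0, 0, 0]]' --fingers '[1, 1]'

```text
clock: 40.98
position: [340.3, 295.2, 171.9]
orientation: [0.001, 0.993, -0.118, -0.001]
ft_force: [0.3, 0.1, 0.6]
gripper_width: 85.3
```

```bash
python3 - <<'E'
from h import *
look('earbud_case','w24');look('card_box','w24b');look('power_bank','w24c')
snap('scene','sc1');snap('side','si1')
for f0,f1 in (('scene0','sc1'),('side0','si1')):
    p0,X0=cloud(f0);p1,X1=cloud(f1)
    cam={'sc1':'scene','si1':'side'}[f1]
    for n in ('perfume','mug','clock','balm_tin','cream_jar','earbud_case'):
        for o in r.outline_of(cam,n)[:2]:
            m=o['region']&np.isfinite(X1[...,0]); Q=X1[m]
            if len(Q)>8:
                zt=np.percentile(Q[:,2],90);T=Q[abs(Q[:,2]-zt)<5];print(cam,n,round(o['confidence'],2),zt.round(1),*rect(T[:,:2]))
print(r.read_state()['clock'])
E
python3 -c "
import cv2
a=cv2.imread('pics/w24.png');cv2.imwrite('pics/x.png',a)"
```

```text
earbud_case 0.95 5633 top 75.2 [394.8 284.2] [59.  45.5] -13.8 mean [395.9 283.9] col [115 116 109]
card_box 0.57 3588 top 51.4 [394.5 283.4] [90.1 58.1] -13.5 mean [400.1 280.7] col [106  85  59]
power_bank 0.87 985 top 31.0 [394.  282.1] [103.4  65.2] -13.5 mean [401.  269.6] col [57 49 38]
scene perfume 0.73 91.3 [464.5  96. ] [20.7 11.6] -53.1
scene mug 0.95 80.2 [614.1 280.3] [75.4 72.1] 19.3
scene clock 0.58 69.4 [659.5  80.8] [76.1 48.9] -63.6
scene balm_tin 0.43 56.7 [ 500.8 -431.7] [43.  38.6] 66.0
scene cream_jar 0.7 39.1 [ 511.7 -421.3] [53.7 30.3] -46.0
scene earbud_case 0.48 23.2 [ 495.5 -243.8] [57.6 43.7] -73.1
scene earbud_case 0.47 75.3 [396.1 284.1] [59.4 45.3] -12.8
side perfume 0.81 102.1 [455.8  78.6] [19.   6.8] -1.8
side mug 0.64 82.8 [611.3 276.3] [74.1 71.3] 79.7
side mug 0.54 60.2 [ 497.7 -436.7] [41.4 39.3] 77.6
side clock 0.96 72.0 [655.7  76.4] [78.5 51.3] -59.2
side balm_tin 0.58 60.2 [ 496.6 -437.3] [39.8 36.6] 79.0
side balm_tin 0.2 10.7 [ 499.1 -436.8] [93.7 92.7] 55.4
side cream_jar 0.61 43.9 [ 495.2 -440.6] [56.5 48.2] -21.7
side earbud_case 0.83 25.8 [ 492.7 -250.3] [60.  45.1] -79.3
side earbud_case 0.55 25.7 [ 730.8 -292.6] [59.8 44.4] 80.7
41.975
```

View pics/w24.png

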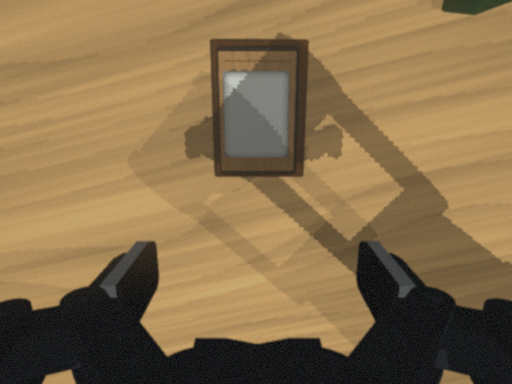

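View pics/sc1.png

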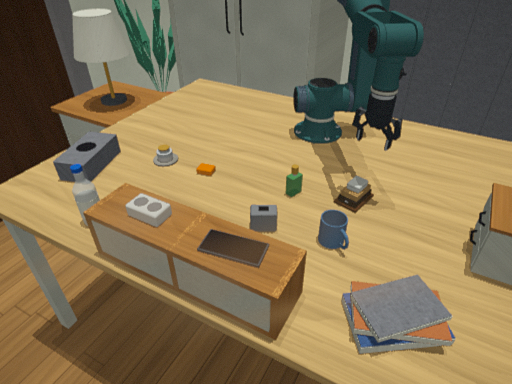

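Both stacks stand, at scene pixels (354,192) and (165,155). The bystanders haven't moved and the arm is clear, so I'm handing in.

```bash
python3 - <<'E'
from h import *
print(r.hand_in()); print(r.read_state()['clock'])
E
```

```text
the job is handed in; nothing more can be done
None
the job is handed in; nothing more can be done
```

The job is handed in with both stacks built. On the board are the power bank, then the card box, then the white earbud case. On the coaster is the cream jar with the balm tin on its lid. It took about 42 s of the 144 s; hand-in gave no verdict.

**Board stack (last wrist-camera check):** each item is centred within about 1.5 mm of the one beneath it, and the long sides agree within 0.3°. The tops measured 31.0, 51.4 and 75.2 mm, against the expected 32, 52 and 76.

**Coaster stack (checked after placing the tin):** the jar and tin are centred within about 1 mm, with tops at 41.4 and 57.5 mm.

**Bystanders and look-alikes:** the perfume bottle, mug and clock read within about 2 mm of their first positions. I did not touch the orange look-alikes.

**Disagreements:**
- The scene and side cameras differed by about 5 mm in y throughout, which looks like a calibration offset. The wrist camera fell between them or agreed with the scene camera, so I placed things by it.
- In the final scene and side pictures, the jar's reading was off by up to 17 mm because the tin partly hides its lid. The tin's own readings still matched.

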